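# Build up the polishing wheel on its arbor and lock it

## Robot

A 6-joint arm with a two-finger parallel gripper is mounted at the origin on a cart in front of the work surface, level with it; the furniture and walls round the work are solid. World frame = base frame: x ahead of the robot, y to its left, z up, the work surface at z = 0. Lengths are in mm, angles in rad, forces in N, time in s.
With the tool pointing down it reaches from about 300 to 1000 mm from the base axis. Payload 5.1 kg.
Tool frame: the origin (TCP) lies midway between the tips of the shut fingers; the grasp point (between the pads) lies 19 mm behind it (robot.hold_point_z is the distance from the TCP to the grasp point, in mm); z points along the fingers, y is the direction in which the jaws open and shut (so a half turn about z gives the same grasp; the last joint's range is limited). The gripper opens to 95 mm and grips with 3 to 60 N. Pads are 20 mm wide; open, the fingers measure 119 mm over their backs; the gripper's body (75 mm by 180 mm) begins 59 mm behind the grasp point.
Start: joints at [-1.273, 0.124, 1.65, -0, 1.367, -0.083], TCP at [241.548, -603.439, 214.656] pointing down, gripper open.
Joint ranges: [-2.61, 2.61], [-1.02, 2.33], [0.03, 2.71], [-1.35, 4.49], [0.32, 2.68], [-2.91, 2.91]. Speed limits (rad/s): [2.57, 2.57, 3.14, 3.14, 3.14, 3.14].

## Interface

Orientations are given as a rotation vector (axis times angle).
In Python, from station import robot gives the robot as it stands.
- The arm moves only by the tool move_arm, never from a script. Its argument "targets" is a list of rows, each a list of 2 entries, a list of its own where there are three numbers: the shift along the tool's x, y, z in mm, then the turn, a rotation vector about the tool's x, y, z in rad. A call has 1 to 20 rows; each row shifts and turns the pose as measured when the row begins, along the tool's axes as they then stand; what a row does not reach is not made up. A row lasts 1/12 s, in which the tool goes at most 41.7 mm and 7.16 degrees, less where a joint would pass 70% of its speed; a pose out of reach is approached as far as the arm can. A call with a gripper value outside its range is refused whole. "hand" is the finger opening in mm, from 0 to 95.1, set as the call begins (left out, the last holds). The fingers move at their own pace and stop on an object; "squeeze" is the grip in N (left out, the last holds). Time passes only in rows, so rows that do not move let the fingers close. It gives the time, the measured TCP pose, the force and the opening at its end, in the units of the state.
- robot.read_state(): the state, without advancing time (a new reading comes with each control period).
- robot.get_image(name): name is "scene" or "top" or "wrist"; returns a dict with "color" (480x640x3 uint8, red, green, blue), "range_z" (480x640 float32, mm along the optical axis (not along the pixel's ray), 0 where there is no reading), "camera_matrix" (3x3 intrinsics, pixels), "k1" (the pictures are not rectified: a ray, as slopes to the right and down, at radius r is drawn at 1 + k1 r^2 times it, then the intrinsics apply), "rvec" (rotation vector, rad) and "tvec" (3), from world to camera coordinates, as OpenCV has them. Camera axes: x right, y down, z forward; pixel columns grow to the right and rows downward; lengths in mm; the calibration is good to about 2 mm. A picture is of the moment at which its call begins.
- robot.hand_in(): hands the job in, once; it reports no verdict.
The state is a dict: "time_s": time; "qpos": joint angles; "dq": joint speeds; "joint_torque": joint torques, N m; "eef_pos": TCP position; "tcp_rot": TCP orientation; "ft_force": force on the tool from outside, world axes, zero at the start; "ft_torque": the same for the moment, N m; "width": finger opening in mm.
Only numpy, scipy, OpenCV 4.12 (cv2) and the standard library are available. Lean on these libraries where they do the work, as an engineer would, in place of code of your own. Each camera call takes 0.05 s, during which the arm holds its last target.

## Task

Build up the polishing arbor in the stand: slide the brass spacer onto it first, then the green polishing wheel, then fit the slotted lock cap, feeling for the angle at which its slot drops over the cross pin. Press the cap down gently against the spring until it is below the pin, turn it so that the pin can no longer come back through the slot, and let go, so that the spring holds the whole stack clamped under the pin. Never force anything, and leave the other things on the turntable alone.

Things in the scene. Friction and masses are not known exactly. Their poses are not given: they have to be found in the camera images.
- stand_axis (a point): Arbor stand, fixed: grey base plate 104 x 84 x 12 mm (long side along x) with an upright steel hub, 25 mm in diameter. The point lies on the arbor's axis at the hub's bevelled top edge, 57 mm above the turntable; z up. Pressing any part on the stand, its pin or seat, or the cap on the wheel, with more than 30 N counts as forcing.
- seat_top (a point): Top centre of the dark sprung seat ring round the hub (48 mm across), as at the start, 26 mm above the turntable: the stack rests on it. It gives from 3 N on, 1.2 N more per further mm, and bottoms after 8 mm.
- pin_mid (a point): Centre of the brass cross pin (square bar 5 x 5 mm, 24 mm long, level), 73.5 mm above the turntable, in a 12 mm spindle that rises from the hub to a tapered tip at 84.5 mm. This frame is the stand's: the pin's angle is NOT measured; seen from above it lies anywhere within 0.8 rad either way of this x axis. The spindle is stiff to turn (0.4 N m).
- spacer_mid (a point): Brass spacer sleeve, loose, lying upright on the turntable: outside diameter 44 mm, bore 28 mm, 24 mm tall. The point is its centre, 12 mm above its underside; z up. Goes on first; slides freely over pin and hub.
- wheel_mid (a point): Green polishing wheel with a steel bush, loose, lying flat: outside diameter 60 mm, bore 28 mm, 16 mm thick. The point is its centre, 8 mm above its underside; z up. Goes on top of the spacer; its top is then 66 mm above the turntable.
- cap_mid (a point): Aluminium lock cap, loose, 0.08 kg, 34 mm tall: round plate 46 mm across, 8 mm thick, with two upright ears at +y and -y (30 mm long along x, 5 mm thick, 26 mm high above the plate, flat outer faces 42 mm apart): grip across the ears, above the plate. The point is on its axis, 17 mm above its underside; z up.
- cap_slot (a point): Centre of the cap's underside, same axes: round hole of 17 mm for the spindle, and across it along x a slot 28 x 8.5 mm that passes the pin when within about 0.13 rad of it. Else it stops on the pin at 76 mm above the turntable. Over the pin it drops to the wheel at 66 mm; at 62 mm or less it can be turned under the pin; turned 1 rad and let go it stays at 63. At 57 mm it strikes the hub.
- tape_mid (a point): Roll of masking tape, loose bystander, 91 mm across, 24 mm high; its centre.
- jar_mid (a point): White pigment jar with a tan lid, loose bystander, 56 mm across, 70 mm tall; its centre.

How it is judged (in metres and radians):
On the way, in this order (a step that is already met when the one before it is completed fails the run):
1. the spacer sits on the seat, over the hub (horizontal distance between spacer_mid and stand_axis below 0.004 m and height (world z) of spacer_mid below 0.041 m), for 0.2 s.
2. the wheel sits on the spacer (horizontal distance between each of wheel_mid, spacer_mid and stand_axis below 0.004 m and height (world z) of wheel_mid below 0.061 m), for 0.2 s.
At the end, for the whole second after the job is handed in: Spacer on the seat, wheel on the spacer and cap on the wheel, within 4 mm (the cap 5 mm) of the arbor's axis; the cap held down by the pin against the spring, its underside 59 to 64.5 mm above the turntable (63 mm when locked), tilted less than 0.1 rad, and at rest after release (horizontal distance between each of spacer_mid, wheel_mid and stand_axis below 0.004 m and height (world z) of spacer_mid between 0.029 and 0.0375 m and height (world z) of wheel_mid between 0.049 and 0.0575 m and horizontal distance between cap_mid and stand_axis below 0.005 m and height (world z) of cap_mid between 0.076 and 0.0815 m and angle between cap_mid's own z axis and vertical below 0.1 rad and linear speed of cap below 0.01 m/s); the robot touches nothing.
It fails at once if a part is pressed on the stand or its cross pin, or the cap on the wheel, with more than 30 N, or the fingers push the stand with more than 30 N (contact force between any of cap, wheel, spacer, the fingers and stand above 30 N or contact force between cap and wheel above 30 N).
It fails at once if the tape roll or the white jar is shifted by more than 20 mm (distance of any of tape_mid, jar_mid from where it was at the start of the episode above 0.02 m).
It also fails if it takes over 72 s, if anything falls off the work surface, if the arm or the gripper's body presses on something with over 40 N, if the wrist force passes 120 N, or if a joint passes its speed limit or range.

## Working session

There is one attempt and no reset: what is moved stays moved. The work goes in short steps, Python scripts to look and compute and a tool call to move; the robot and the scene stay as the last step left them, time stands still between calls to the robot, and variables do not carry over. Pictures are saved under pics/ and viewed, and the job is handed in when it is done.

Besides the shell and the picture viewer there is one more tool, called after ">>>" by a JSON object that holds its "name" and its "arguments". move_arm: Moves the arm, as the interface text tells. Its arguments: {"type":"object","properties":{"targets":{"type":"array"},"hand":{"type":"number"},"squeeze":{"type":"number"}},"required":["targets"]}

```bash
mkdir -p pics; ls; python3 - <<'E'
from station import robot
import cv2
s=robot.read_state();print(s)
for n in ["top","scene","wrist"]:
    d=robot.get_image(n)
    cv2.imwrite(f"pics/a_{n}.png",d["color"][:,:,::-1]); print(n,d["camera_matrix"].tolist(),d["k1"],d["rvec"],d["tvec"])
E
```

```text
pics
{'time_s': 0.0, 'qpos': array([-1.27261816e+00,  1.24489677e-01,  1.65163813e+00, -2.79026345e-05,
        1.36750946e+00, -8.25729548e-02]), 'dq': array([ 1.07014433e-03,  7.39953717e-04,  6.48397702e-05, -5.40709902e-05,
        1.46363450e-03,  7.71329569e-04]), 'joint_torque': array([ 2.06665842e-03, -4.17603242e+01, -3.59929454e+01,  7.75655592e-02,
        4.92084073e-02, -1.67149324e-04]), 'eef_pos': array([ 241.34709049, -602.85136512,  213.41824614]), 'tcp_rot': array([-3.08283941e+00, -5.94100925e-01,  3.87973675e-04]), 'ft_force': array([ 0.86189674, -0.16160823,  0.49663731]), 'ft_torque': array([ 0.02373982, -0.0024116 ,  0.03920124]), 'width': 95.16218312806127}
top [[543.471599916627, 0.0, 314.45261387379327], [0.0, 543.471599916627, 239.99081530767705], [0.0, 0.0, 1.0]] -0.0678374336038437 [ 2.14282534 -2.07785846  0.21819589] [ -17.64573094  518.98986644 1274.45915919]
scene [[474.8164223911762, 0.0, 321.3324775788695], [0.0, 474.8164223911762, 235.72015602664953], [0.0, 0.0, 1.0]] -0.11864570527430529 [ 0.68700484 -2.46049592  1.3284271 ] [442.27788135 191.97694255 779.53181189]
wrist [[384.9650154904704, 0.0, 313.44332317000425], [0.0, 384.9650154904704, 238.14682990115315], [0.0, 0.0, 1.0]] -0.03310866446623334 [-2.40646553  1.62735812  0.22887588] [-648.82198446  -31.35213081  391.68089145]
```

View pics/a_top.png

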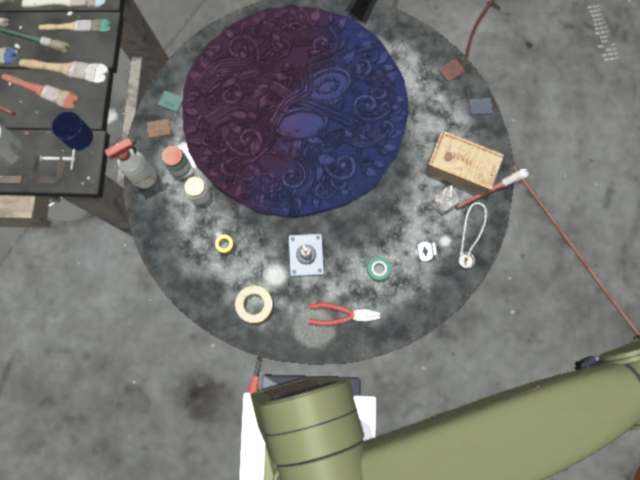

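View pics/a_scene.png

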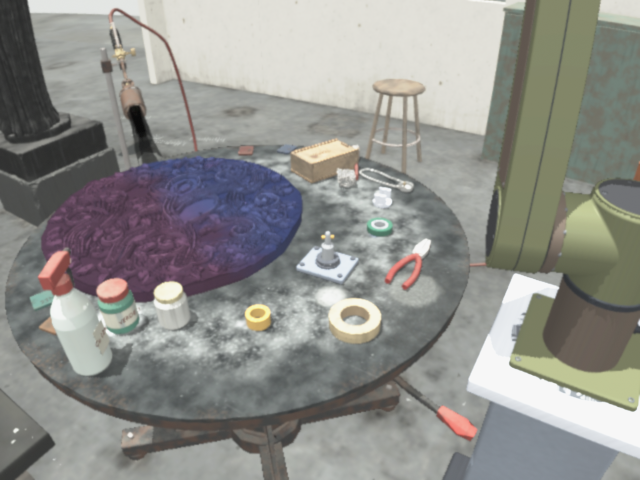

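View pics/a_wrist.png

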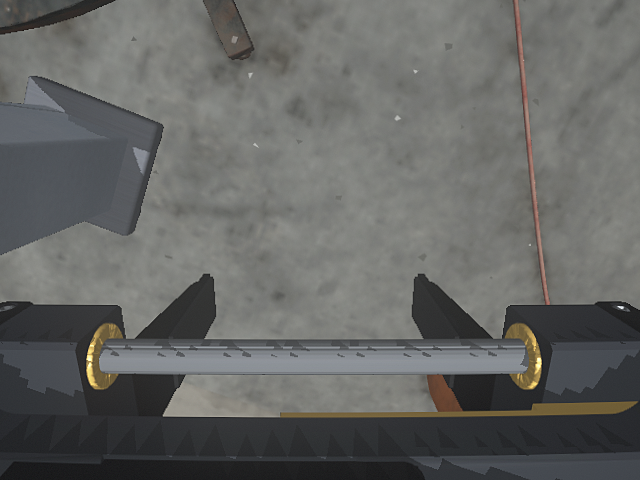

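The top view shows the spacer at (224,243), stand (306,253), wheel (379,268), cap (427,251), tape (254,304) and jar (197,190), with pliers near (345,315). I'll enlarge these next.

```bash
cat > h.py <<'E'
from station import robot
import numpy as np, cv2
def cam(n):
    d=robot.get_image(n); R,_=cv2.Rodrigues(np.array(d["rvec"],float)); d["R"]=R; d["t"]=np.array(d["tvec"],float).ravel(); return d
def dist(d): return np.array([d["k1"],0,0,0,0],float)
def at_z(d,u,v,z):
    p=cv2.undistortPoints(np.array([[[u,v]]],float),d["camera_matrix"],dist(d)).ravel()
    r=d["R"].T@np.array([p[0],p[1],1]); c=-d["R"].T@d["t"]
    return c+r*(z-c[2])/r[2]
def proj(d,P):
    return cv2.projectPoints(np.array(P,float).reshape(-1,3),np.array(d["rvec"],float),d["t"],d["camera_matrix"],dist(d))[0].reshape(-1,2)
def crop(d,u0,v0,w,h,k,name):
    im=d["color"][v0:v0+h,u0:u0+w,::-1]
    im=cv2.resize(im,None,fx=k,fy=k,interpolation=cv2.INTER_CUBIC)
    for i in range(0,w,10): cv2.putText(im,str(u0+i),(i*k,8),0,.3,(0,255,255),1); cv2.line(im,(i*k,8),(i*k,14),(0,255,255),1)
    for i in range(0,h,10): cv2.putText(im,str(v0+i),(0,i*k+3),0,.3,(0,255,255),1); cv2.line(im,(18,i*k),(24,i*k),(0,255,255),1)
    cv2.imwrite("pics/"+name,im)
def cloud(d):
    z=d["range_z"]; v,u=np.mgrid[0:480,0:640]
    p=cv2.undistortPoints(np.stack([u.ravel(),v.ravel()],1).astype(float)[:,None],d["camera_matrix"],dist(d)).reshape(480,640,2)
    c=np.dstack([p*z[...,None],z]); return (c-d["t"])@d["R"]
E
python3 - <<'E'
from h import *
d=cam("top")
crop(d,210,225,80,60,10,"b1.png"); crop(d,360,235,80,50,10,"b2.png");crop(d,280,225,60,60,10,"b3.png")
for n,u,v,z in [("spacer",224,243,24),("stand",306,253,80),("wheel",379,268,16),("cap",427,251,20),("jar",196,188,70),("tape",254,304,24)]: print(n,at_z(d,u,v,z).round(1))
E
```

```text
spacer [511.  224.6  24. ]
stand [481.5  17.4  80. ]
wheel [ 461.  -164.5   16. ]
cap [ 507.  -284.3   20. ]
jar [638.3 295.2  70. ]
tape [361.2 141.3  24. ]
```

View pics/b1.png

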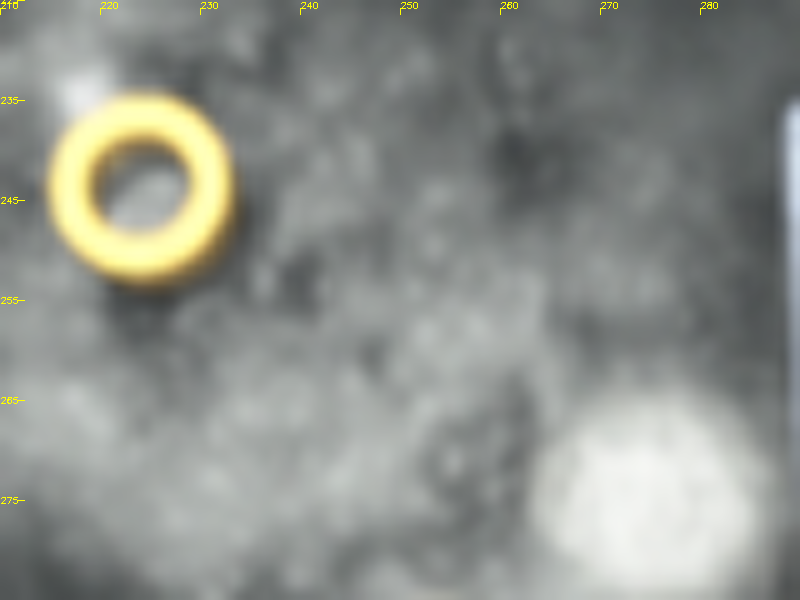

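View pics/b2.png

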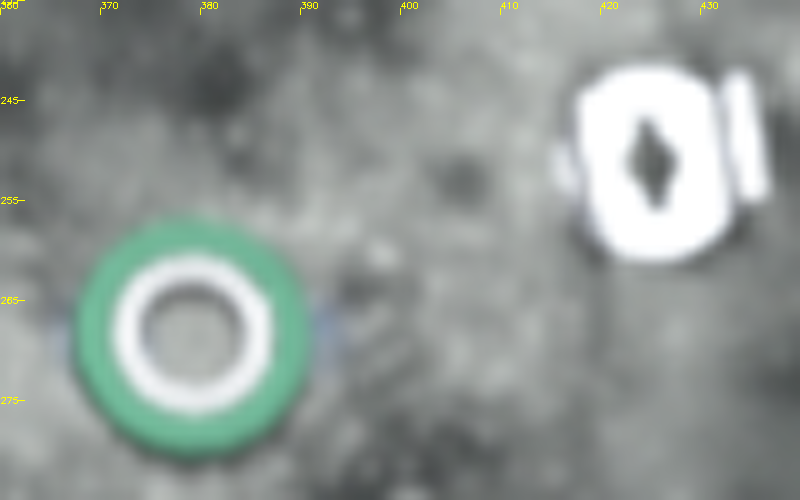

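View pics/b3.png

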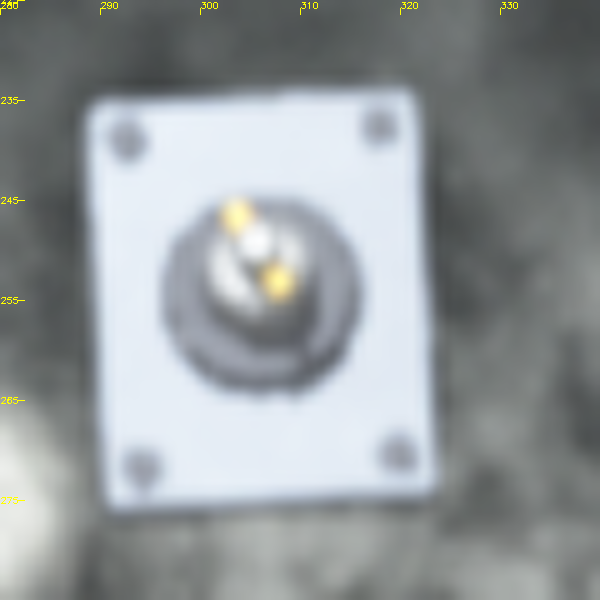

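The spacer's top ring centres at (223.7,243.0), the wheel bush at (378.8,268.0) and the cap slot at (424.6,250.8), running from (424,246.3) to (425.2,255.3). The pin ends are at about (303.2,246) and (307.3,252.7).

```bash
cat >> h.py <<'E'
from scipy.spatial.transform import Rotation as Ro
def plan(x,y,z,yaw_y,n,ny=None):
    """yaw_y: world angle of tool y axis. prints tool-frame total shift and turn"""
    s=robot.read_state(); R=Ro.from_rotvec(s["tcp_rot"])
    p=np.array(s["eef_pos"]); zc=np.array([0,0,-1.]); yc=np.array([np.cos(yaw_y),np.sin(yaw_y),0]); 
    G=Ro.from_matrix(np.column_stack([np.cross(yc,zc),yc,zc]))
    dr=(R.inv()*G).as_rotvec(); sh=R.inv().apply(np.array([x,y,z])-p)
    M=R.as_matrix(); print("t",round(s["time_s"],2),"pos",p.round(1),"yawy",round(np.arctan2(M[1,1],M[0,1]),3),"F",s["ft_force"].round(1),"w",round(s["width"],1),"q",s["qpos"].round(2))
    print(" shift(if no turn)",sh.round(2)," turn",dr.round(3))
    # shift in frame after turning
    print(" shift after turn",G.inv().apply(np.array([x,y,z])-p).round(2), "per row", (G.inv().apply(np.array([x,y,z])-p)/n).round(2))
E
python3 - <<'E'
from h import *
d=cam("top")
for n,u,v,z in [("spacer",223.7,243,24),("wheel",378.8,268,16),("cap",424.6,250.8,8),("tip",305.2,248.7,84)]: print(n,at_z(d,u,v,z).round(1))
a=at_z(d,424,246.3,8)-at_z(d,425.2,255.3,8); print("slot",np.arctan2(a[1],a[0]))
a=at_z(d,303.2,246,76);b=at_z(d,307.3,252.7,76); c=a-b;print("pin",(a+b)/2,np.arctan2(c[1],c[0]),np.linalg.norm(c))
a=at_z(d,435.2,248.0,34); print("ear",a)
a=at_z(d,290.5,235,12)-at_z(d,292,275,12);print("base x",np.arctan2(a[1],a[0]))
plan(511,224,120,-1.57,22)
E
```

```text
spacer [511.  225.3  24. ]
wheel [ 461. -164.   16.]
cap [ 509.7 -280.7    8. ]
tip [491.1  19.5  84. ]
slot 0.12069499972425425
pin [491.12048463  19.55100934  76.        ] 0.5743520410127234 19.095848929672922
ear [ 512.50390125 -301.98914883   34.        ]
base x 0.07623971918072742
t 0.25 pos [ 241.4 -603.2  214. ] yawy -1.19 F [0.7 0.2 0.2] w 95.0 q [-1.27  0.12  1.65 -0.    1.37 -0.08]
 shift(if no turn) [ 557.67 -667.64   94.73]  turn [-0.001  0.     0.38 ]
 shift after turn [ 270.21 -826.96   94.05] per row [ 12.28 -37.59   4.27]
```

>>> {"name": "move_arm", "arguments": {"targets": [[[0, 0, 0], [0, 0, 0.12]], [[0, 0, 0], [0, 0, 0.12]], [[0, 0, 0], [0, 0, 0.12]], [[13, -40, 0], [0, 0, 0.02]], [[13, -40, 0], [0, 0, 0]], [[13, -40, 0], [0, 0, 0]], [[13, -40, 0], [0, 0, 0]], [[13, -40, 0], [0, 0, 0]], [[13, -40, 0], [0, 0, 0]], [[13, -40, 0], [0, 0, 0]], [[13, -40, 0], [0, 0, 0]], [[13, -40, 0], [0, 0, 0]], [[13, -40, 0], [0, 0, 0]], [[13, -40, 0], [0, 0, 0]], [[13, -40, 0], [0, 0, 0]], [[13, -40, 0], [0, 0, 0]], [[13, -40, 0], [0, 0, 0]], [[13, -40, 0], [0, 0, 0]], [[13, -40, 0], [0, 0, 0]], [[13, -40, 0], [0, 0, 0]]]}}

```text
time_s: 1.92
eef_pos: [470.5, 66.0, 212.9]
tcp_rot: [-3.139, 0.054, -0.01]
ft_force: [0.7, 0.2, 0.8]
width: 95.2
```

```bash
python3 - <<'E'
from h import *
plan(511,225,120,-1.57,4)
E
```

```text
t 1.92 pos [470.5  66.  212.9] yawy -1.605 F [0.7 0.2 0.8] w 95.2 q [ 0.02 -0.28  2.03  0.    1.38  1.63]
 shift(if no turn) [  34.42 -160.08   93.56]  turn [-0.002 -0.007 -0.035]
 shift after turn [  40.61 -158.99   92.94] per row [ 10.15 -39.75  23.23]
```

```bash
python3 - <<'E'
from h import *
d=cam("wrist"); print(-d["R"].T@d["t"]); cv2.imwrite("pics/c1.png",d["color"][:,:,::-1])
print(proj(d,[[491,19.5,76],[511,225,24]]))
E
```

```text
[546.35920637  63.01094708 383.90827505]
[[370.672218   200.74484635]
 [143.16916007 177.4576319 ]]
```

View pics/c1.png

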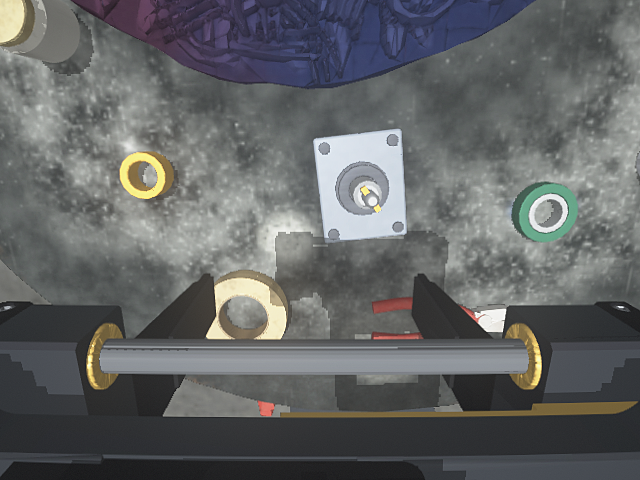

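>>> {"name": "move_arm", "arguments": {"targets": [[[8, -33, 17], [0, 0, -0.035]], [[8, -33, 17], [0, 0, 0]], [[8, -33, 17], [0, 0, 0]], [[8, -33, 17], [0, 0, 0]], [[8, -27, 20], [0, 0, 0]], [[0, 0, 0], [0, 0, 0]]]}}

```text
time_s: 2.47
eef_pos: [514.6, 239.6, 127.4]
tcp_rot: [-3.134, -0.022, -0.025]
ft_force: [-0.4, -0.2, 0.1]
width: 95.2
```

```bash
python3 - <<'E'
from h import *
plan(511,225,120,-1.57,4)
d=cam("wrist"); print(-d["R"].T@d["t"]); cv2.imwrite("pics/c2.png",d["color"][:,:,::-1])
print(proj(d,[[511,225,24]]))
E
```

```text
t 2.47 pos [514.6 239.6 127.4] yawy -1.556 F [-0.4 -0.2  0.1] w 95.2 q [0.34 0.   1.93 0.   1.19 1.9 ]
 shift(if no turn) [-3.92 14.65  7.23]  turn [-0.007 -0.016  0.014]
 shift after turn [-3.61 14.64  7.39] per row [-0.9   3.66  1.85]
[588.92255923 239.5230662  299.07141391]
[[334.35776241 244.29112348]]
```

View pics/c2.png

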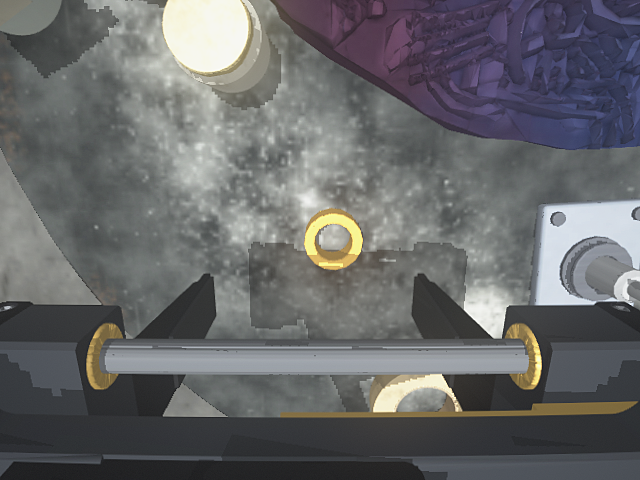

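```bash
python3 - <<'E'
from h import *
d=cam("wrist"); crop(d,295,200,80,75,8,"c3.png")
im=cv2.imread("pics/c1.png")[125:245,310:410]; cv2.imwrite("pics/c4.png",cv2.resize(im,None,fx=5,fy=5,interpolation=2))
print(proj(d,[[511,225,24]]),d["rvec"],d["t"])
E
```

```text
[[332.4373517  244.35828506]] [-2.10162959  2.06911119  0.27772495] [231.86654716 495.93894848 441.17276757]
```

View pics/c3.png

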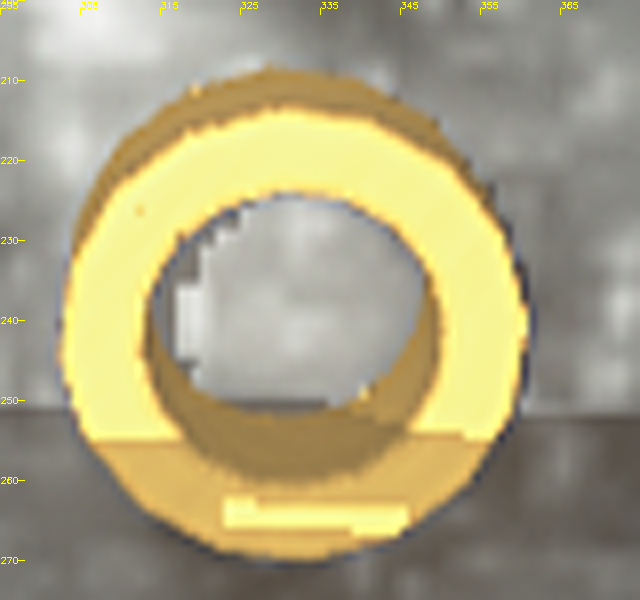

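View pics/c4.png

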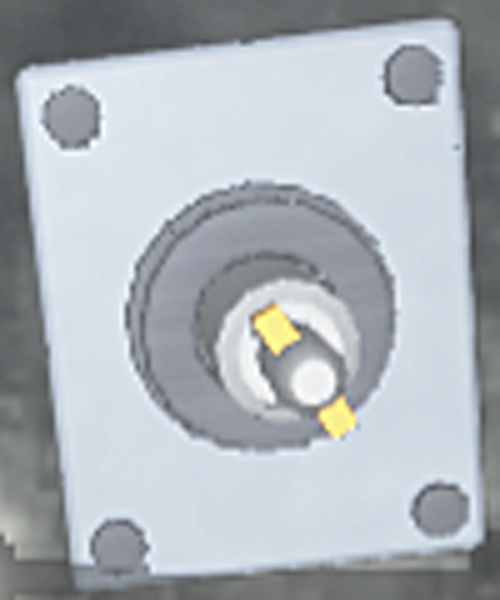

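The spacer's top face in the wrist view centres at (331.4,241.5). The stand view shows the hub and pin clearly, with the pin running from upper left to lower right.

```bash
python3 - <<'E'
from h import *
d=cam("wrist"); print(proj(d,[[511,225,24]]), at_z(d,331.4,241.5,24))
s=robot.read_state()
plan(512.8,225.5,60,-1.57,4)
E
```

```text
[[330.88133085 245.03208667]] [513.75846253 224.67938305  24.        ]
t 2.62 pos [516.5 236.5 132.1] yawy -1.559 F [ 0.3 -0.6  1. ] w 95.6 q [ 0.33 -0.    1.93  0.    1.2   1.89]
 shift(if no turn) [-5.36 11.54 71.92]  turn [-0.008 -0.022  0.011]
 shift after turn [-3.66 11.04 72.11] per row [-0.92  2.76 18.03]
```

>>> {"name": "move_arm", "arguments": {"targets": [[[-1, 3, 15], [-0.004, -0.01, 0.01]], [[-1, 3, 19], [0, -0.01, 0]], [[-1, 3, 19], [0, 0, 0]], [[-1, 2, 19], [0, 0, 0]], [[0, 0, 0], [0, 0, 0]]], "squeeze": 25}}

```text
time_s: 3.03
eef_pos: [517.4, 220.4, 62.9]
tcp_rot: [-3.135, 0.013, -0.02]
ft_force: [-1.1, -0.9, -0.6]
width: 94.8
```

```bash
python3 - <<'E'
from h import *
d=cam("wrist"); crop(d,270,200,100,75,8,"c5.png")
s=robot.read_state()
plan(512.8,225.5,6,-1.57,4)
print(proj(d,[[512.8,225.5,24]]))
E
```

```text
t 3.08 pos [518.6 220.9  64.9] yawy -1.579 F [-0.4 -0.4  0.2] w 95.2 q [0.31 0.07 1.98 0.   1.08 1.88]
 shift(if no turn) [-6.73 -4.18 58.83]  turn [-0.007 -0.015 -0.009]
 shift after turn [-5.79 -4.65 58.9 ] per row [-1.45 -1.16 14.72]
[[305.43441744 275.64133099]]
```

View pics/c5.png

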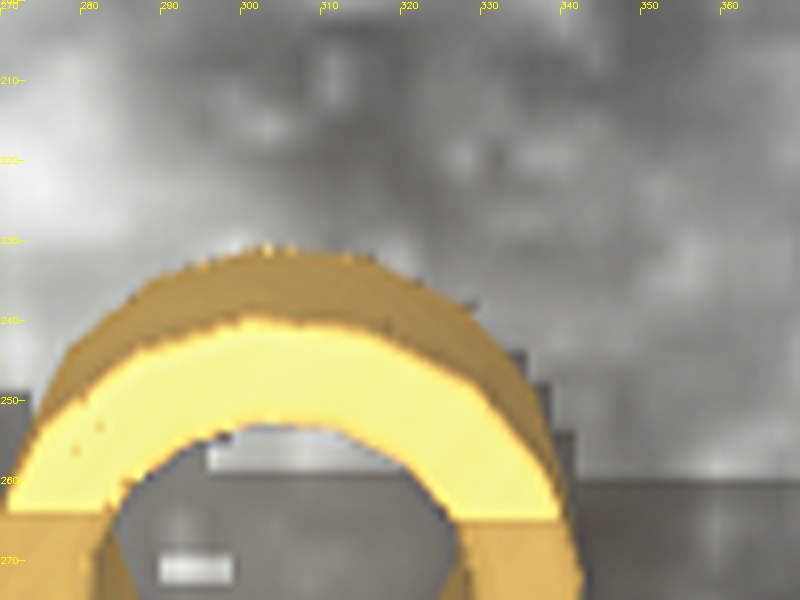

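>>> {"name": "move_arm", "arguments": {"targets": [[[-2, -1.5, 14], [-0.007, -0.015, 0]], [[-2, -1.5, 14], [0, 0, 0]], [[-1, -1, 14], [0, 0, 0]], [[0, 0, 10], [0, 0, 0]], [[0, 0, 0], [0, 0, 0]]]}}

```text
time_s: 3.5
eef_pos: [520.5, 222.9, 20.0]
tcp_rot: [-3.138, 0.025, -0.021]
ft_force: [-0.1, -0.5, 0.5]
width: 95.2
```

```bash
python3 - <<'E'
from h import *
plan(512.8,225.5,6,-1.57,4)
E
```

```text
t 3.5 pos [520.5 222.9  20. ] yawy -1.586 F [-0.1 -0.5  0.5] w 95.2 q [ 0.31  0.14  1.99 -0.    1.    1.9 ]
 shift(if no turn) [-7.91 -2.45 13.92]  turn [-0.004 -0.014 -0.017]
 shift after turn [-7.68 -2.63 14.02] per row [-1.92 -0.66  3.5 ]
```

>>> {"name": "move_arm", "arguments": {"targets": [[[-4, -1, 3], [-0.004, -0.02, -0.017]], [[-4, -1, 3], [0, -0.01, 0]], [[-3, -1, 3], [0, -0.01, 0]]]}}

```text
time_s: 3.75
eef_pos: [511.6, 226.0, 14.5]
tcp_rot: [-3.14, -0.002, 0.037]
ft_force: [0.2, 0.6, 1.0]
width: 95.0
```

```bash
python3 - <<'E'
from h import *
plan(512.8,225.5,6,-1.57,4)
E
```

```text
t 3.75 pos [511.6 226.   14.5] yawy -1.569 F [0.2 0.6 1. ] w 95.0 q [0.32 0.15 1.99 0.01 1.03 1.88]
 shift(if no turn) [1.36 0.55 8.43]  turn [-0.001  0.024  0.001]
 shift after turn [1.16 0.54 8.46] per row [0.29 0.14 2.12]
```

>>> {"name": "move_arm", "arguments": {"targets": [[[0, 0, 4], [0, 0.012, 0]], [[0, 0, 4], [0, 0, 0]], [[0, 0, 1], [0, 0, 0]]]}}

```text
time_s: 4.0
eef_pos: [512.2, 226.7, 5.9]
tcp_rot: [-3.139, -0.003, 0.015]
ft_force: [-0.6, -0.2, -0.1]
width: 95.1
```

>>> {"name": "move_arm", "arguments": {"targets": [[[0, 0, 0], [0, 0, 0]], [[0, 0, 0], [0, 0, 0]], [[0, 0, 0], [0, 0, 0]], [[0, 0, 0], [0, 0, 0]], [[0, 0, 0], [0, 0, 0]]], "hand": 0}}

```text
time_s: 4.42
eef_pos: [511.9, 226.8, 5.7]
tcp_rot: [-3.14, -0.003, 0.015]
ft_force: [0.9, -0.5, 0.3]
width: 67.2
```

```bash
python3 - <<'E'
from h import *
plan(512.8,225.5,60,-1.57,4)
E
```

```text
t 4.42 pos [511.9 226.8   5.7] yawy -1.569 F [ 0.9 -0.5  0.3] w 67.2 q [0.32 0.16 2.   0.01 1.   1.88]
 shift(if no turn) [  0.33   1.18 -54.29]  turn [-0.002  0.009  0.001]
 shift after turn [  0.85   1.29 -54.29] per row [  0.21   0.32 -13.57]
```

>>> {"name": "move_arm", "arguments": {"targets": [[[0, 0, 0], [0, 0, 0]], [[0, 0, 0], [0, 0, 0]], [[0, 0, 0], [0, 0, 0]], [[0, 0, 0], [0, 0, 0]], [[0, 0, 0], [0, 0, 0]], [[0, 0, 0], [0, 0, 0]]]}}

```text
time_s: 4.92
eef_pos: [512.2, 226.8, 6.0]
tcp_rot: [-3.139, -0.003, 0.014]
ft_force: [0.2, 0.7, -0.4]
width: 41.9
```

>>> {"name": "move_arm", "arguments": {"targets": [[[0, 0, -10], [0, 0, 0]], [[0, 0, -25], [0, 0, 0]], [[0, 0, -38], [0, 0, 0]], [[0, 0, -38], [0, 0, 0]], [[0, 0, -15], [0, 0, 0]]]}}

```text
time_s: 5.33
eef_pos: [508.0, 224.7, 131.2]
tcp_rot: [3.138, 0.003, -0.039]
ft_force: [0.4, 0.6, 0.1]
width: 42.6
```

```bash
python3 - <<'E'
from h import *
plan(491,19.5,120,-1.57,6)
E
```

```text
t 5.33 pos [508.  224.7 131.2] yawy -1.569 F [0.4 0.6 0.1] w 42.6 q [ 0.32 -0.    1.93  0.01  1.24  1.88]
 shift(if no turn) [-17.13 205.14  12.2 ]  turn [0.003 0.025 0.001]
 shift after turn [-17.18 205.2   11.17] per row [-2.86 34.2   1.86]
```

>>> {"name": "move_arm", "arguments": {"targets": [[[-3, 34, 0], [0, 0.01, 0]], [[-3, 34, 0], [0, 0.01, 0]], [[-3, 34, 0], [0, 0, 0]], [[-3, 34, 0], [0, 0, 0]], [[-3, 34, 0], [0, 0, 0]], [[-2, 28, 0], [0, 0, 0]], [[0, 0, 0], [0, 0, 0]]]}}

```text
time_s: 5.92
eef_pos: [496.5, 22.4, 146.4]
tcp_rot: [-3.141, -0.015, -0.029]
ft_force: [-0.4, 0.0, -0.6]
width: 42.3
```

```bash
python3 - <<'E'
from h import *
plan(491,19.5,120,-1.57,6)
d=cam("wrist"); cv2.imwrite("pics/d1.png",d["color"][:,:,::-1])
print(proj(d,[[491,19.5,76]]))
E
```

```text
t 5.92 pos [496.5  22.4 146.4] yawy -1.561 F [-0.4  0.  -0.6] w 42.3 q [-0.06 -0.18  2.07  0.    1.24  1.5 ]
 shift(if no turn) [-6.01  2.81 26.28]  turn [-0.    -0.019  0.009]
 shift after turn [-5.49  2.85 26.39] per row [-0.92  0.48  4.4 ]
[[317.93624593 260.6671299 ]]
```

View pics/d1.png

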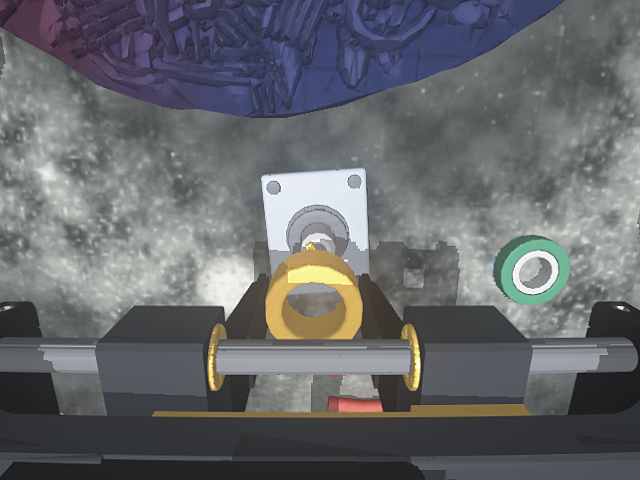

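```bash
python3 - <<'E'
from h import *
d=cam("wrist"); crop(d,255,165,120,110,6,"d2.png"); crop(d,255,240,120,110,6,"d3.png")
np.savez("d2.npz",rvec=d["rvec"],tvec=d["t"])
s=robot.read_state(); p=s["eef_pos"];print(p, s["tcp_rot"])
print(proj(d,[[491,19.5,76],[491,19.5,57],[491,19.5,26],[p[0],p[1],p[2]+18]]))
c=cloud(d); print([c[v,u].round(1).tolist() for u,v in [(290,245),(318,205),(270,315),(355,315)]])
E
```

```text
[496.88694159  25.26041879 146.32425977] [-3.13895768 -0.01746369 -0.02955349]
[[320.49142191 261.00788772]
 [320.07670726 252.64504006]
 [319.50761176 241.1751346 ]
 [310.62326607 311.2150328 ]]
[[484.8, 43.4, 16.0], [517.9, 20.9, 14.9], [494.9, 43.0, 164.5], [496.0, 6.0, 165.7]]
```

View pics/d2.png

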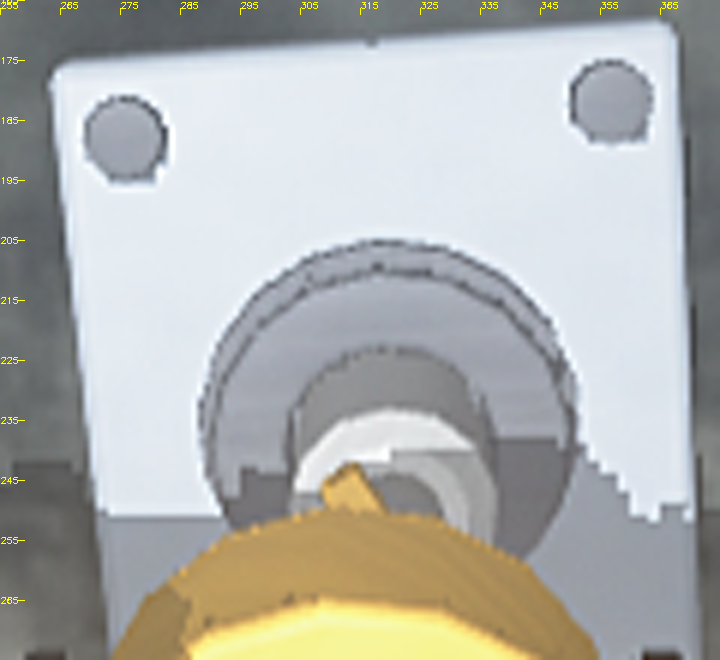

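View pics/d3.png

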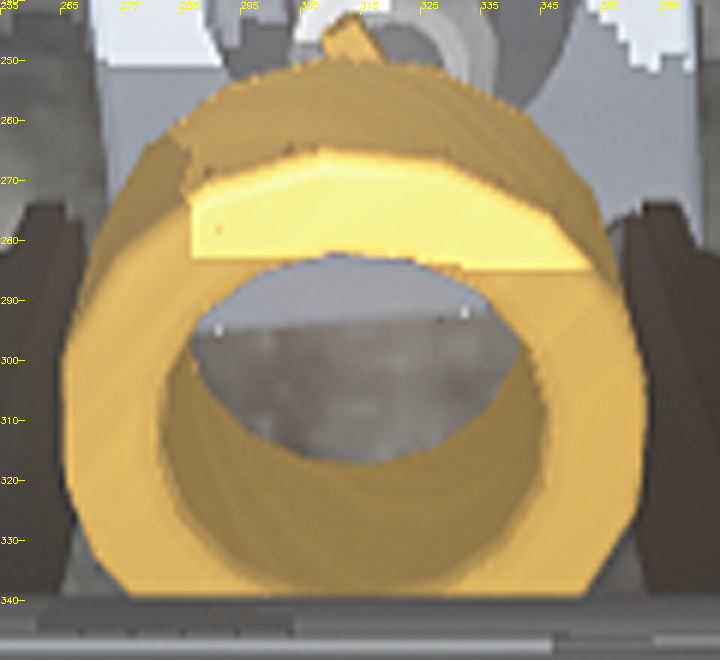

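```bash
cat >> h.py <<'E'
from scipy.optimize import least_squares
def fitc(d,pts,zs,x0,fitz=False):
    """pts list of (u,v,r,z): fits circle centre x,y (and dz)"""
    pts=np.array(pts,float)
    def f(p):
        o=[]
        for u,v,r,z in pts:
            q=at_z(d,u,v,z+(p[2] if fitz else 0)); o.append(np.hypot(q[0]-p[0],q[1]-p[1])-r)
        return o
    s=least_squares(f,list(x0)+([0] if fitz else [])); return s.x.round(2),np.array(s.fun).round(1)
E
python3 - <<'E'
from h import *
d=cam("wrist"); n=np.load("d2.npz"); d["rvec"]=n["rvec"]; d["t"]=n["tvec"]; d["R"]=cv2.Rodrigues(d["rvec"])[0]
print(fitc(d,[(320,209.7,24,26),(289.5,235,24,26),(350.8,231.7,24,26),(301,216,24,26),(341,217,24,26)],0,(491,20)))
print("hub",fitc(d,[(318.5,222.7,12.5,57),(303,237,12.5,57),(336,238,12.5,57)],0,(491,20)))
for z in (164.3,):
  P=[(265.7,306.7,22,z),(362.8,305,22,z),(309.2,265,22,z),(281.3,310,14,z),(346.3,310,14,z),(312.5,282,14,z)]
  print(fitc(d,P,0,(496,22)),fitc(d,P,0,(496,22),True))
plan(491,20,120,-1.57,6)
E
```

```text
(array([492.43,  18.82]), array([-0.3,  0.5,  0.6,  0.1, -0. ]))
hub (array([499.99,  20.12]), array([ 0.3, -0.7, -0.7]))
(array([496.31,  23.75]), array([-0.8, -0.5, -0.1,  0.3,  0.1,  0.2])) (array([495.32,  23.75,  -2.88]), array([-0.4, -0.2, -0. ,  0.6,  0.3,  0.1]))
t 6.07 pos [496.9  26.2 146.1] yawy -1.558 F [-0.1  0.5 -1. ] w 42.5 q [-0.06 -0.18  2.06  0.    1.24  1.5 ]
 shift(if no turn) [-6.46  6.16 25.96]  turn [-0.003 -0.018  0.012]
 shift after turn [-5.9   6.16 26.09] per row [-0.98  1.03  4.35]
```

>>> {"name": "move_arm", "arguments": {"targets": [[[-2, 3, 12], [0, -0.018, 0.01]], [[-2, 3, 14], [0, 0, 0]], [[-1, 0, 14], [0, 0, 0]], [[0, 0, 6], [0, 0, 0]], [[0, 0, 0], [0, 0, 0]]]}}

```text
time_s: 6.48
eef_pos: [492.1, 25.1, 96.8]
tcp_rot: [-3.138, -0.014, 0.004]
ft_force: [-0.5, -0.1, -0.4]
width: 41.8
```

```bash
python3 - <<'E'
from h import *
d=cam("wrist"); crop(d,255,225,130,120,6,"e1.png")
np.savez("e1.npz",rvec=d["rvec"],tvec=d["t"])
plan(492.8,20.7,100,-1.57,6)
E
```

```text
t 6.53 pos [492.2  25.1  97.1] yawy -1.562 F [-0.5 -0.3 -1.4] w 42.1 q [-0.06 -0.12  2.1   0.    1.16  1.5 ]
 shift(if no turn) [ 0.56  4.43 -2.87]  turn [-0.004  0.003  0.008]
 shift after turn [ 0.6   4.43 -2.85] per row [ 0.1   0.74 -0.48]
```

View pics/e1.png

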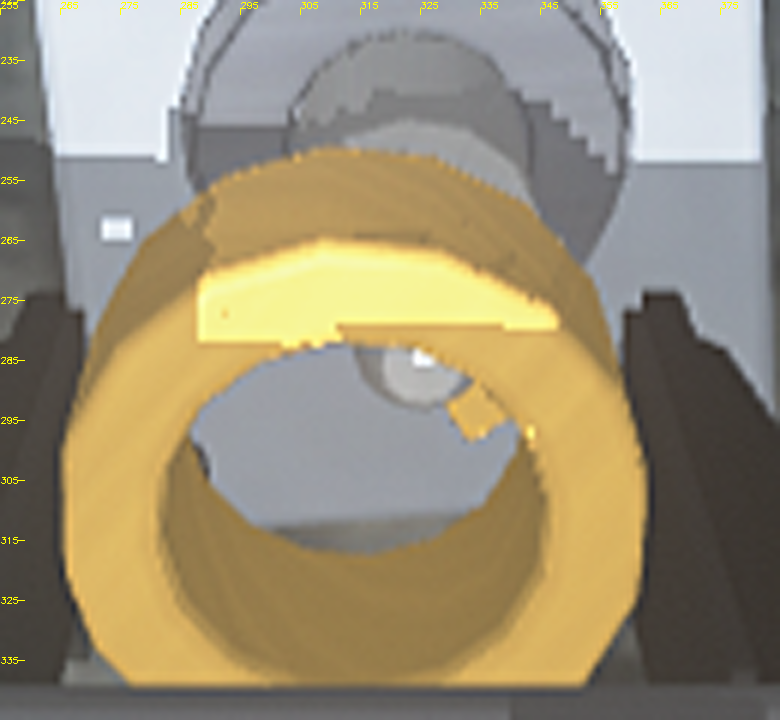

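```bash
python3 - <<'E'
from h import *
d=cam("wrist"); n=np.load("e1.npz"); d["rvec"]=n["rvec"]; d["t"]=n["tvec"]; d["R"]=cv2.Rodrigues(d["rvec"])[0]
print("tip",at_z(d,325.3,286.5,83))
z=97+18
P=[(265.7,308,22,z),(362.8,306,22,z),(309.2,265,22,z),(281.3,310,14,z),(346.3,310,14,z),(312.5,282,14,z)]
print(fitc(d,P,0,(496,22)))
print(fitc(d,[(286,241,24,26),(359,241,24,26)],0,(492,20)), at_z(d,334,293.5,76))
plan(492.8,20.7,100,-1.57,6)
E
```

```text
tip [490.90433044  19.13971007  83.        ]
(array([492.42,  24.87]), array([-0.9, -0.7, -0. ,  0.3,  0.1,  0.2]))
(array([495.77,  19.63]), array([-0., -0.])) [483.88575431  14.14615501  76.        ]
t 6.58 pos [492.9  24.9  98.1] yawy -1.562 F [-0.5  0.2 -1.3] w 42.8 q [-0.06 -0.12  2.1   0.    1.16  1.5 ]
 shift(if no turn) [-0.11  4.18 -1.89]  turn [-0.003  0.001  0.008]
 shift after turn [-0.08  4.19 -1.87] per row [-0.01  0.7  -0.31]
```

>>> {"name": "move_arm", "arguments": {"targets": [[[-1, 3.5, 0], [0, 0, 0]], [[-1, 2.5, 0], [0, 0, 0]], [[0, 0, 0], [0, 0, 0]]]}}

```text
time_s: 6.83
eef_pos: [492.2, 19.2, 99.8]
tcp_rot: [-3.138, -0.017, -0.002]
ft_force: [-0.2, -0.7, -0.7]
width: 42.5
```

```bash
python3 - <<'E'
from h import *
d=cam("wrist"); crop(d,255,225,130,120,6,"e2.png")
plan(491,19.3,60,-1.57,6)
E
```

```text
t 6.88 pos [492.3  19.3  99.9] yawy -1.56 F [ 0.4 -0.5 -1.1] w 42.5 q [-0.07 -0.13  2.1   0.    1.17  1.49]
 shift(if no turn) [-1.42  0.08 39.93]  turn [-0.003 -0.002  0.01 ]
 shift after turn [-1.34 -0.04 39.94] per row [-0.22 -0.01  6.66]
```

View pics/e2.png

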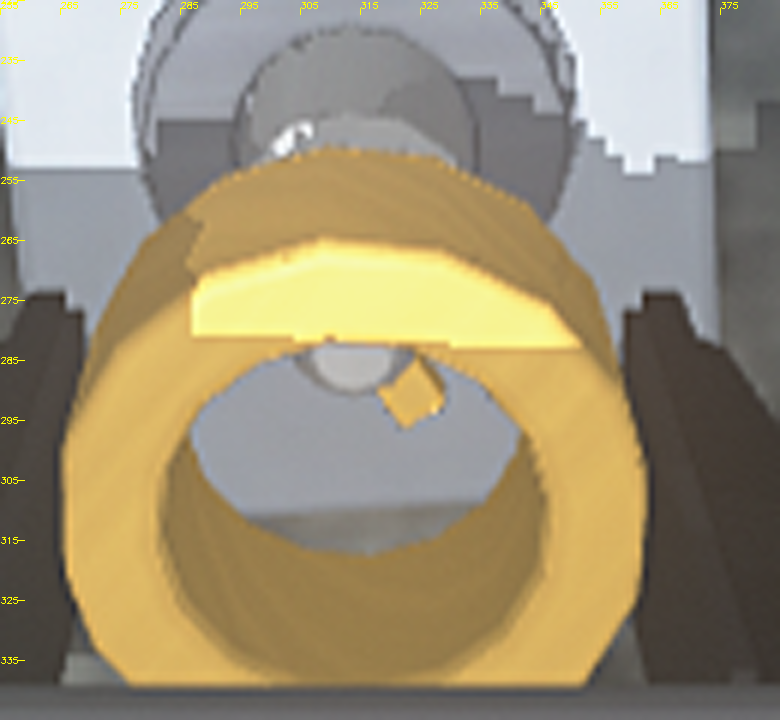

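>>> {"name": "move_arm", "arguments": {"targets": [[[-1, 0, 5], [0, 0, 0]], [[-0.5, 0, 6], [0, 0, 0]], [[-0.3, 0, 6], [0, 0, 0]], [[0, 0, 3], [0, 0, 0]]]}}

```text
time_s: 7.22
eef_pos: [492.0, 18.8, 80.5]
tcp_rot: [-3.139, -0.015, -0.01]
ft_force: [-1.0, -0.6, -0.0]
width: 42.3
```

```bash
python3 - <<'E'
from h import *
d=cam("wrist"); crop(d,255,225,130,120,6,"e3.png")
plan(491,19.3,60,-1.57,6)
E
```

```text
t 7.27 pos [491.5  18.9  79.9] yawy -1.561 F [-0.4 -0.6 -1.8] w 42.5 q [-0.07 -0.11  2.12  0.    1.12  1.49]
 shift(if no turn) [-0.64 -0.36 19.93]  turn [-0.003 -0.005  0.009]
 shift after turn [-0.54 -0.42 19.93] per row [-0.09 -0.07  3.32]
```

View pics/e3.png

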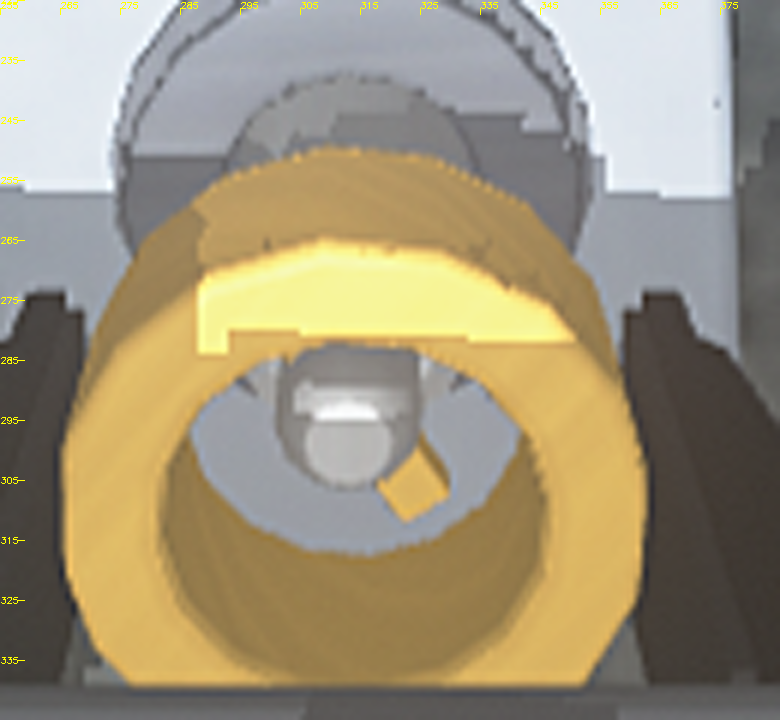

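>>> {"name": "move_arm", "arguments": {"targets": [[[-0.5, -0.5, 3], [0, 0, 0]], [[-0.2, 0, 3], [0, 0, 0]], [[0, 0, 3], [0, 0, 0]], [[0, 0, 3], [0, 0, 0]]]}}

```text
time_s: 7.6
eef_pos: [490.8, 19.5, 66.6]
tcp_rot: [-3.138, -0.015, -0.008]
ft_force: [0.3, 0.1, -0.5]
width: 42.6
```

```bash
python3 - <<'E'
from h import *
d=cam("wrist"); crop(d,255,225,130,120,6,"e4.png")
plan(491,19.3,60,-1.57,6)
E
```

```text
t 7.65 pos [490.4  19.5  65.9] yawy -1.561 F [ 0.8  0.6 -1. ] w 42.6 q [-0.07 -0.09  2.13  0.    1.1   1.49]
 shift(if no turn) [0.62 0.27 5.88]  turn [-0.003 -0.004  0.009]
 shift after turn [0.65 0.25 5.88] per row [0.11 0.04 0.98]
```

View pics/e4.png

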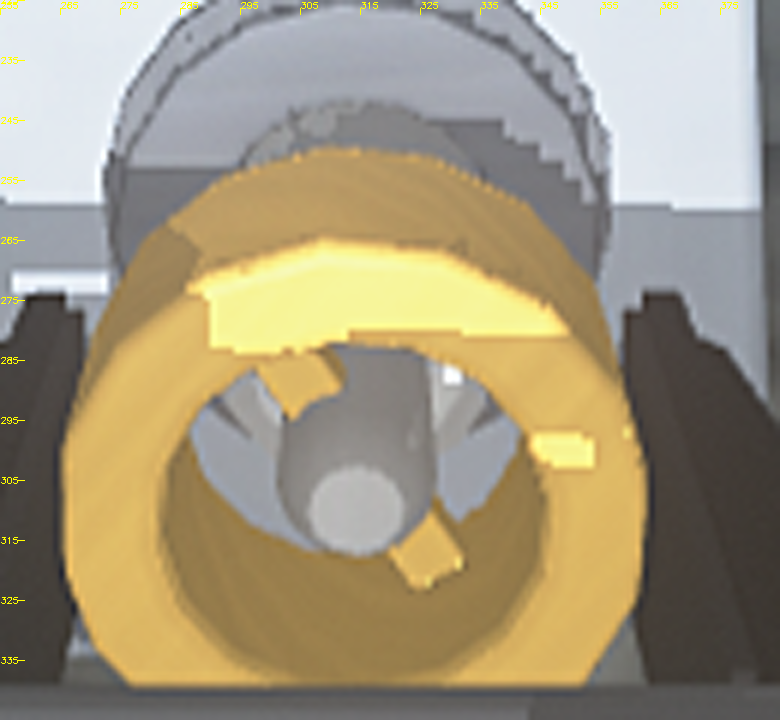

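>>> {"name": "move_arm", "arguments": {"targets": [[[0.4, 0, 3], [0, 0, 0]], [[0, 0, 3], [0, 0, 0]], [[0, 0, 3], [0, 0, 0]]]}}

```text
time_s: 7.9
eef_pos: [491.4, 19.6, 56.6]
tcp_rot: [-3.138, -0.015, -0.008]
ft_force: [0.2, -0.4, -0.4]
width: 41.9
```

>>> {"name": "move_arm", "arguments": {"targets": [[[0, 0, 3], [0, 0, 0]], [[0, 0, 3], [0, 0, 0]], [[0, 0, 3], [0, 0, 0]]]}}

```text
time_s: 8.15
eef_pos: [491.5, 19.6, 46.7]
tcp_rot: [-3.138, -0.015, -0.009]
ft_force: [-0.1, -0.8, -0.9]
width: 42.6
```

```bash
python3 - <<'E'
from h import *
d=cam("wrist"); crop(d,255,225,130,120,6,"e5.png")
plan(491,19.3,33,-1.57,6)
E
```

```text
t 8.2 pos [491.2  19.6  46.1] yawy -1.561 F [ 0.4 -0.1 -1.2] w 42.2 q [-0.07 -0.06  2.14  0.    1.06  1.49]
 shift(if no turn) [-0.26  0.3  13.08]  turn [-0.003 -0.005  0.009]
 shift after turn [-0.2   0.26 13.09] per row [-0.03  0.04  2.18]
```

View pics/e5.png

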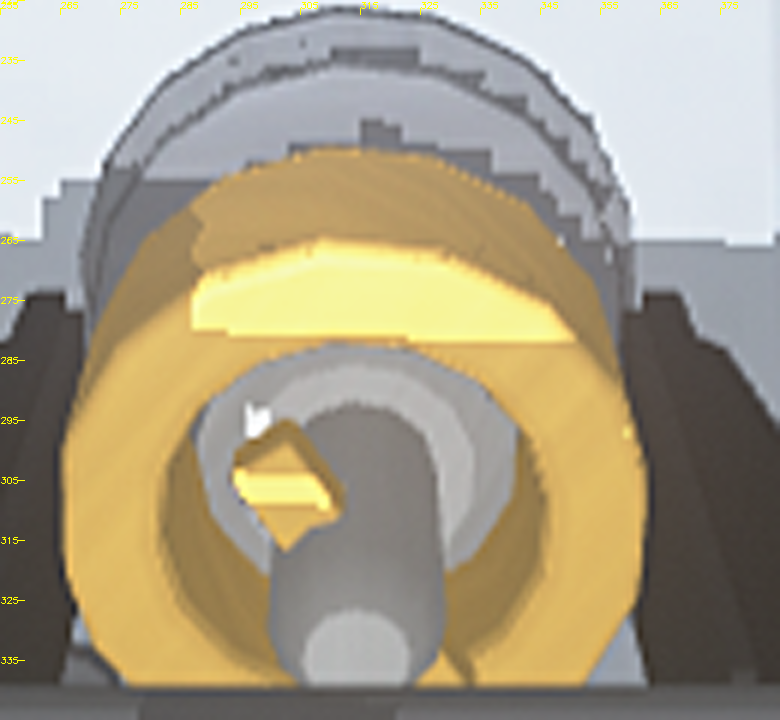

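>>> {"name": "move_arm", "arguments": {"targets": [[[0, 0, 2.5], [0, 0, 0]], [[0, 0, 2.5], [0, 0, 0]], [[0, 0, 2.5], [0, 0, 0]]]}}

```text
time_s: 8.45
eef_pos: [491.6, 19.6, 38.3]
tcp_rot: [-3.138, -0.015, -0.009]
ft_force: [0.1, 0.5, -0.8]
width: 42.2
```

>>> {"name": "move_arm", "arguments": {"targets": [[[0, 0, 2], [0, 0, 0]], [[0, 0, 1.5], [0, 0, 0]]]}}

```text
time_s: 8.62
eef_pos: [491.4, 19.6, 34.1]
tcp_rot: [-3.138, -0.015, -0.008]
ft_force: [0.9, 0.2, -1.0]
width: 42.3
```

```bash
python3 - <<'E'
from h import *
plan(491,19.3,33,-1.57,6)
E
```

```text
t 8.62 pos [491.4  19.6  34.1] yawy -1.561 F [ 0.9  0.2 -1. ] w 42.3 q [-0.07 -0.04  2.15  0.    1.03  1.49]
 shift(if no turn) [-0.43  0.28  1.12]  turn [-0.003 -0.005  0.009]
 shift after turn [-0.42  0.28  1.12] per row [-0.07  0.05  0.19]
```

>>> {"name": "move_arm", "arguments": {"targets": [[[0, 0, 1], [0, 0, 0]], [[0, 0, 0], [0, 0, 0]]]}}

```text
time_s: 8.78
eef_pos: [491.4, 19.6, 32.7]
tcp_rot: [-3.138, -0.015, -0.008]
ft_force: [0.6, -0.2, -0.9]
width: 42.4
```

>>> {"name": "move_arm", "arguments": {"targets": [[[0, 0, 0], [0, 0, 0]], [[0, 0, 0], [0, 0, 0]], [[0, 0, 0], [0, 0, 0]], [[0, 0, 0], [0, 0, 0]], [[0, 0, -5], [0, 0, 0]], [[0, 0, -25], [0, 0, 0]], [[0, 0, -30], [0, 0, 0]]], "hand": 80}}

```text
time_s: 9.37
eef_pos: [486.1, 19.7, 88.6]
tcp_rot: [-3.137, -0.015, 0.014]
ft_force: [0.8, -1.4, -0.2]
width: 78.5
```

```bash
python3 - <<'E'
from h import *
d=cam("wrist"); cv2.imwrite("pics/f1.png",d["color"][:,:,::-1])
plan(461,-164,140,-1.57,6)
E
```

```text
t 9.42 pos [490.6  19.5  95.8] yawy -1.561 F [3.1 0.6 2.8] w 79.7 q [-0.07 -0.13  2.11  0.    1.16  1.49]
 shift(if no turn) [-31.25 183.03 -44.92]  turn [-0.003 -0.002  0.009]
 shift after turn [-29.72 183.45 -44.23] per row [-4.95 30.58 -7.37]
```

View pics/f1.png

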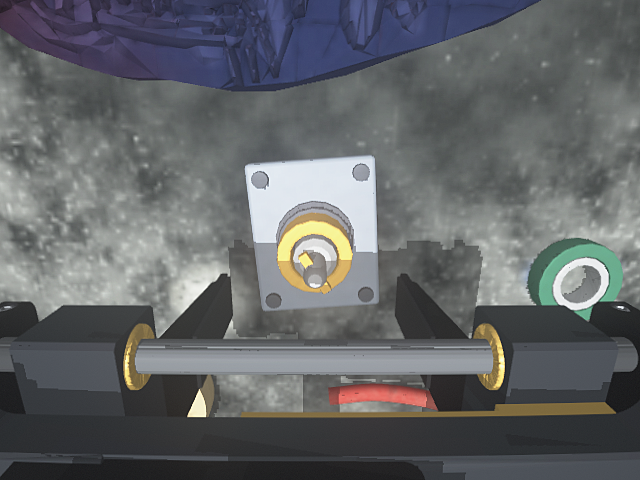

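The spacer sits on the seat round the hub, centred at about (315,252), and the wheel shows at (580,280).

>>> {"name": "move_arm", "arguments": {"targets": [[[0, 0, -20], [0, 0, 0.009]], [[-5, 30, 0], [0, 0, 0]], [[-6, 34, 0], [0, 0, 0]], [[-6, 36, 0], [0, 0, 0]], [[-6, 36, 0], [0, 0, 0]], [[-5, 26, 0], [0, 0, 0]], [[-1, 8, 0], [0, 0, 0]], [[0, 0, 0], [0, 0, 0]]], "hand": 95}}

```text
time_s: 10.08
eef_pos: [466.9, -157.2, 127.2]
tcp_rot: [3.14, 0.01, 0.035]
ft_force: [-0.4, 1.1, 0.1]
width: 95.2
```

```bash
python3 - <<'E'
from h import *
plan(461,-164,120,-1.57,6)
d=cam("wrist"); cv2.imwrite("pics/f2.png",d["color"][:,:,::-1]); crop(d,250,190,130,120,6,"f3.png")
np.savez("f3.npz",rvec=d["rvec"],tvec=d["t"])
print(proj(d,[[461,-164,16]]))
E
```

```text
t 10.08 pos [ 466.9 -157.2  127.2] yawy -1.565 F [-0.4  1.1  0.1] w 95.2 q [-0.44 -0.17  2.09  0.01  1.2   1.12]
 shift(if no turn) [-6.08  6.73  7.08]  turn [ 0.001 -0.022  0.005]
 shift after turn [-5.88  6.77  7.2 ] per row [-0.98  1.13  1.2 ]
[[322.28230168 245.05309858]]
```

View pics/f2.png

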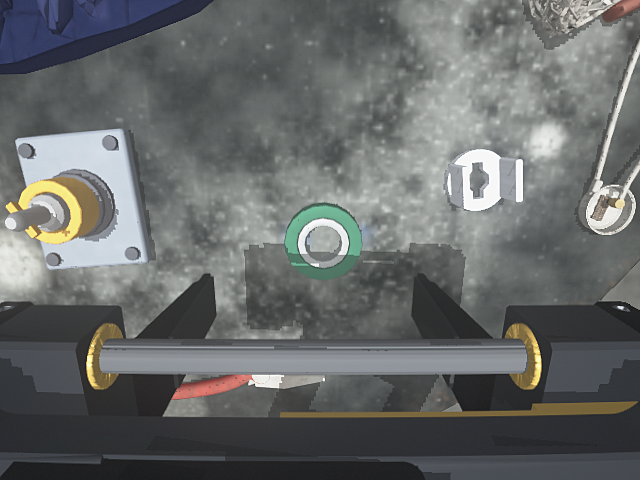

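View pics/f3.png

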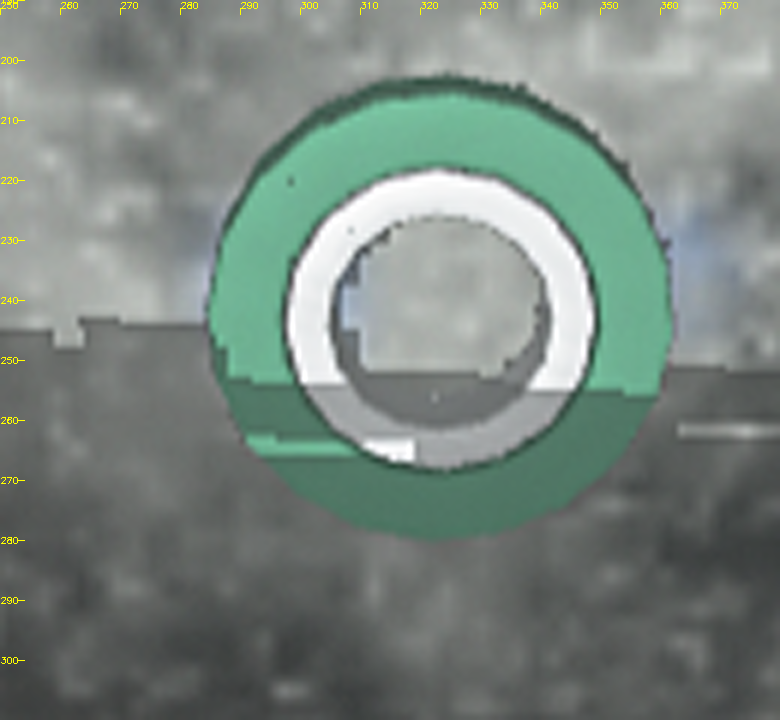

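```bash
python3 - <<'E'
from h import *
d=cam("wrist"); n=np.load("f3.npz"); d["rvec"]=n["rvec"]; d["t"]=n["tvec"]; d["R"]=cv2.Rodrigues(d["rvec"])[0]
print(at_z(d,323.5,243,16), "cap",at_z(d,478,181,8))
plan(461.5,-164.5,60,-1.57,5)
E
```

```text
[ 462.6323184  -164.90896524   16.        ] cap [ 509.91099721 -281.71512987    8.        ]
t 10.18 pos [ 467.1 -155.4  126.9] yawy -1.562 F [-0.6 -1.   0.4] w 95.2 q [-0.44 -0.17  2.09  0.01  1.2   1.12]
 shift(if no turn) [-7.13  8.95 66.78]  turn [ 0.001 -0.022  0.008]
 shift after turn [-5.59  9.05 66.91] per row [-1.12  1.81 13.38]
```

Target wheel at (462, -164.7).

>>> {"name": "move_arm", "arguments": {"targets": [[[-2, 4, 15], [0, -0.02, 0.008]], [[-2, 4, 20], [0, 0, 0]], [[-2, 2, 20], [0, 0, 0]], [[0, 0, 20], [0, 0, 0]], [[0, 0, 10], [0, 0, 0]], [[0, 0, 2], [0, 0, 0]]]}}

```text
time_s: 10.68
eef_pos: [465.8, -158.0, 39.3]
tcp_rot: [3.141, 0.017, 0.011]
ft_force: [-0.4, 1.2, 0.1]
width: 95.4
```

```bash
python3 - <<'E'
from h import *
plan(462,-164.7,5,-1.57,6)
E
```

```text
t 10.68 pos [ 465.8 -158.    39.3] yawy -1.56 F [-0.4  1.2  0.1] w 95.4 q [-0.44 -0.05  2.15  0.    1.04  1.12]
 shift(if no turn) [-4.1   6.67 34.31]  turn [ 0.    -0.007  0.01 ]
 shift after turn [-3.79  6.72 34.34] per row [-0.63  1.12  5.72]
```

>>> {"name": "move_arm", "arguments": {"targets": [[[-3, 4, 8], [0, 0, 0.01]], [[-2, 4, 10], [0, 0, 0]], [[0, 0, 8], [0, 0, 0]], [[0, 0, 4], [0, 0, 0]], [[0, 0, 1], [0, 0, 0]]]}}

```text
time_s: 11.1
eef_pos: [462.5, -165.0, 7.3]
tcp_rot: [3.141, 0.006, 0.015]
ft_force: [-0.6, 0.7, -0.2]
width: 95.1
```

```bash
python3 - <<'E'
from h import *
plan(462,-164.7,4,-1.57,6)
E
```

```text
t 11.1 pos [ 462.5 -165.     7.3] yawy -1.567 F [-0.6  0.7 -0.2] w 95.1 q [-0.45 -0.    2.16  0.    0.97  1.11]
 shift(if no turn) [-0.52 -0.27  3.29]  turn [ 0.001 -0.01   0.003]
 shift after turn [-0.49 -0.27  3.29] per row [-0.08 -0.04  0.55]
```

>>> {"name": "move_arm", "arguments": {"targets": [[[-0.5, 0, 2], [0, 0, 0]], [[0, 0, 1], [0, 0, 0]], [[0, 0, 0], [0, 0, 0]], [[0, 0, 0], [0, 0, 0]], [[0, 0, 0], [0, 0, 0]], [[0, 0, 0], [0, 0, 0]], [[0, 0, 0], [0, 0, 0]], [[0, 0, 0], [0, 0, 0]], [[0, 0, 0], [0, 0, 0]], [[0, 0, 0], [0, 0, 0]]], "hand": 0}}

```text
time_s: 11.93
eef_pos: [463.2, -165.9, 5.6]
tcp_rot: [3.139, 0.004, 0.02]
ft_force: [0.1, 0.4, -1.1]
width: 58.4
```

>>> {"name": "move_arm", "arguments": {"targets": [[[0, 0, -10], [0, 0, 0]], [[0, 0, -30], [0, 0, 0]], [[0, 0, -38], [0, 0, 0]], [[0, 0, -38], [0, 0, 0]], [[5, -25, -10], [0, 0, 0]], [[6, -36, 0], [0, 0, 0]], [[6, -36, 0], [0, 0, 0]], [[6, -36, 0], [0, 0, 0]], [[5, -30, 0], [0, 0, 0]], [[1, -12, 0], [0, 0, 0]], [[0, 0, 0], [0, 0, 0]]]}}

```text
time_s: 12.85
eef_pos: [492.2, 16.2, 147.4]
tcp_rot: [3.141, -0.005, 0.033]
ft_force: [0.0, -0.7, -0.9]
width: 58.5
```

```bash
python3 - <<'E'
from h import *
d=cam("wrist"); cv2.imwrite("pics/g1.png",d["color"][:,:,::-1])
plan(491.3,19.5,100,-1.57,6)
E
```

```text
t 12.9 pos [492.3  15.3 147.5] yawy -1.575 F [-0.7 -0.4 -0.7] w 58.3 q [-0.08 -0.19  2.08  0.    1.24  1.5 ]
 shift(if no turn) [-2.02 -4.28 47.5 ]  turn [ 0.001 -0.021 -0.004]
 shift after turn [-0.99 -4.24 47.54] per row [-0.17 -0.71  7.92]
```

View pics/g1.png

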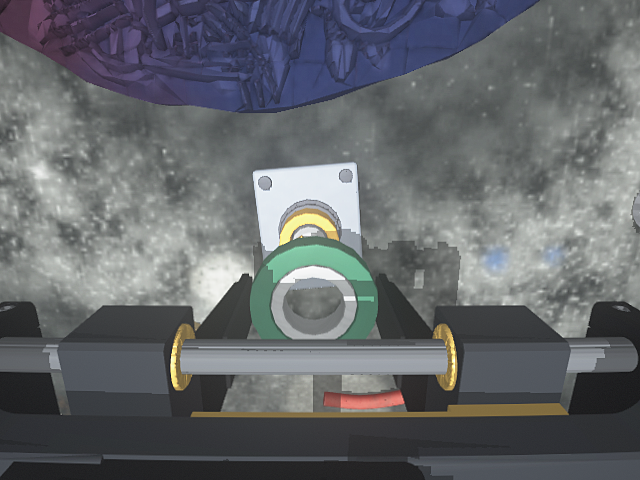

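The wheel is held, its bush at about (313,302), and the stand shows behind it at (308,225).

>>> {"name": "move_arm", "arguments": {"targets": [[[-1, -2, 12], [0, -0.02, 0]], [[-1, -2, 14], [0, 0, 0]], [[0, 0, 14], [0, 0, 0]], [[0, 0, 5], [0, 0, 0]], [[0, 0, 0], [0, 0, 0]]]}}

```text
time_s: 13.32
eef_pos: [490.2, 15.4, 100.1]
tcp_rot: [3.139, -0.013, -0.003]
ft_force: [-0.6, 0.1, -1.2]
width: 58.3
```

```bash
python3 - <<'E'
from h import *
plan(491.3,19.5,80,-1.57,6)
d=cam("wrist"); crop(d,245,225,135,120,6,"g2.png")
np.savez("g2.npz",rvec=d["rvec"],tvec=d["t"])
plan(491.3,19.5,80,-1.57,6)
E
```

```text
t 13.32 pos [490.2  15.4 100.1] yawy -1.579 F [-0.6  0.1 -1.2] w 58.3 q [-0.08 -0.13  2.11 -0.    1.17  1.5 ]
 shift(if no turn) [ 1.06 -4.14 20.13]  turn [ 0.003  0.002 -0.009]
 shift after turn [ 1.07 -4.08 20.14] per row [ 0.18 -0.68  3.36]
t 13.37 pos [490.2  15.4 100.4] yawy -1.579 F [ 0.1 -0.3 -0.9] w 58.3 q [-0.08 -0.13  2.11 -0.    1.17  1.5 ]
 shift(if no turn) [ 1.09 -4.18 20.34]  turn [ 0.003  0.002 -0.009]
 shift after turn [ 1.09 -4.11 20.36] per row [ 0.18 -0.69  3.39]
```

View pics/g2.png

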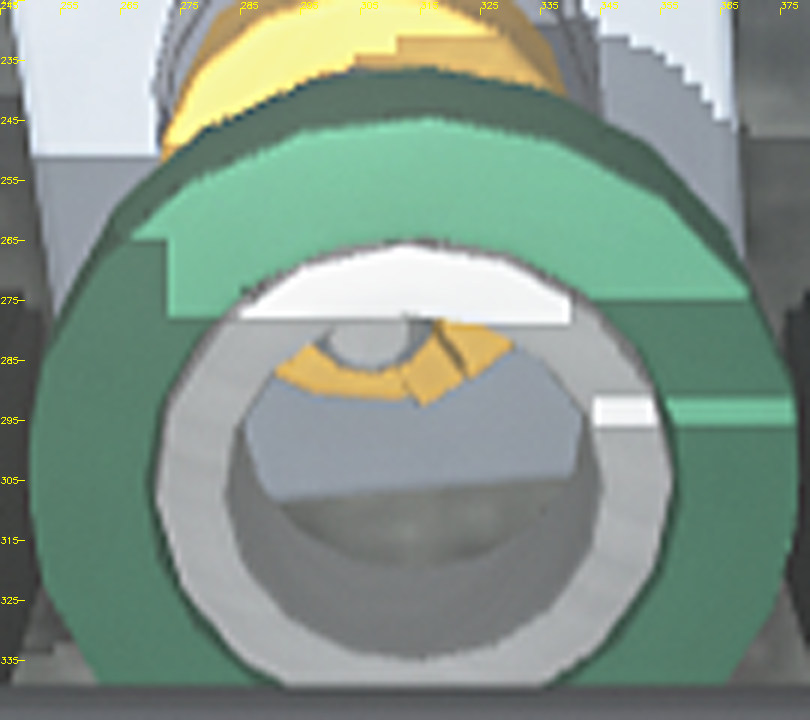

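```bash
python3 - <<'E'
from h import *
d=cam("wrist"); n=np.load("g2.npz"); d["rvec"]=n["rvec"]; d["t"]=n["tvec"]; d["R"]=cv2.Rodrigues(d["rvec"])[0]
f=lambda x,y:(245+x/6-.4,225+y/6-.4)
z=100.2+11
pts=[(*f(x,y),r,z) for x,y,r in [(30,465,30),(797,450,30),(425,118,30),(220,183,30),(228,490,14),(603,490,14),(420,660,14),(300,612,14),(540,612,14)]]
print(fitc(d,pts,0,(490,15)),fitc(d,pts,0,(490,15),True))
print("tip",at_z(d,*f(370,345),84))
E
```

```text
(array([489.22,  15.27]), array([-0.7, -1.1,  0. , -1.1,  0.3,  0.1, -0.2, -0.8, -0.5])) (array([487.58,  15.32,  -3.7 ]), array([-0. , -0.4,  0.6, -0.6,  0.6,  0.4,  0.3, -0.4, -0. ]))
tip [490.45329882  19.2651717   84.        ]
```

>>> {"name": "move_arm", "arguments": {"targets": [[[1, -3, 2], [0, 0, -0.009]], [[1, -2, 4], [0, 0, 0]], [[0, 0, 5], [0, 0, 0]], [[0, 0, 4], [0, 0, 0]]]}}

```text
time_s: 13.75
eef_pos: [495.7, 19.8, 88.5]
tcp_rot: [3.138, 0.0, 0.009]
ft_force: [-0.0, -0.2, -1.1]
width: 58.4
```

```bash
python3 - <<'E'
from h import *
d=cam("wrist"); crop(d,245,225,135,120,6,"g3.png")
np.savez("g3.npz",rvec=d["rvec"],tvec=d["t"])
plan(491.5,19.5,60,-1.57,6)
E
```

```text
t 13.8 pos [495.1  19.8  87.6] yawy -1.571 F [ 1.1 -0.2 -2. ] w 58.2 q [-0.07 -0.11  2.11 -0.    1.14  1.51]
 shift(if no turn) [-3.72  0.25 27.6 ]  turn [ 0.003 -0.005 -0.001]
 shift after turn [-3.59  0.33 27.61] per row [-0.6   0.05  4.6 ]
```

View pics/g3.png

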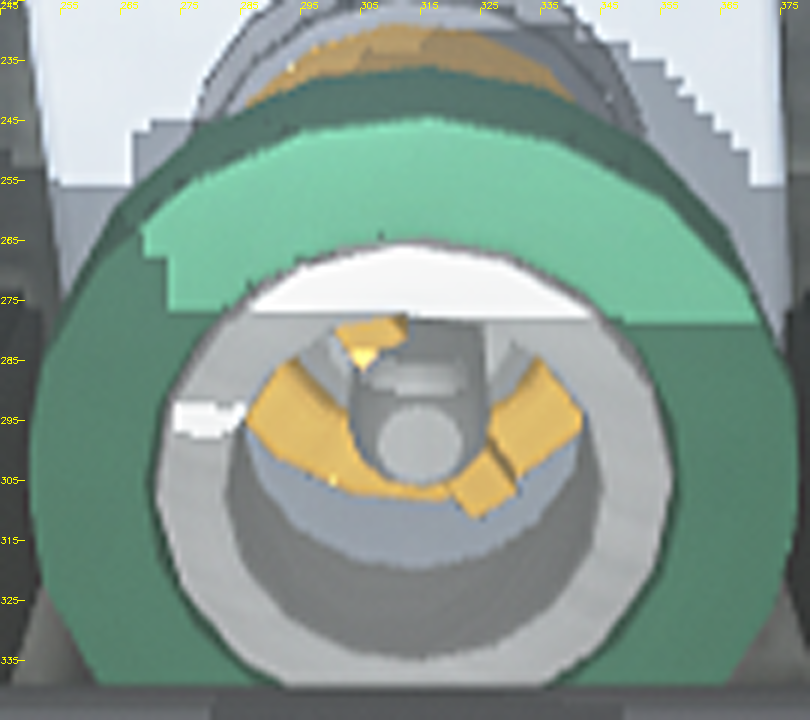

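>>> {"name": "move_arm", "arguments": {"targets": [[[-2.5, 0.5, 0], [0, 0, 0]], [[-1.5, 0, 1], [0, 0, 0]]]}}

```text
time_s: 13.97
eef_pos: [490.9, 19.4, 86.3]
tcp_rot: [3.139, 0.001, 0.007]
ft_force: [-0.4, -0.1, -1.4]
width: 58.8
```

```bash
python3 - <<'E'
from h import *
d=cam("wrist"); crop(d,245,225,135,120,6,"g4.png")
np.savez("g4.npz",rvec=d["rvec"],tvec=d["t"])
plan(491.5,19.5,60,-1.57,6)
E
```

```text
t 14.02 pos [490.5  19.5  86. ] yawy -1.571 F [-0.1  0.4 -0.7] w 58.5 q [-0.07 -0.12  2.12 -0.    1.14  1.5 ]
 shift(if no turn) [ 0.87 -0.11 25.99]  turn [ 0.003 -0.004 -0.001]
 shift after turn [ 0.96 -0.04 25.99] per row [ 0.16 -0.01  4.33]
```

View pics/g4.png

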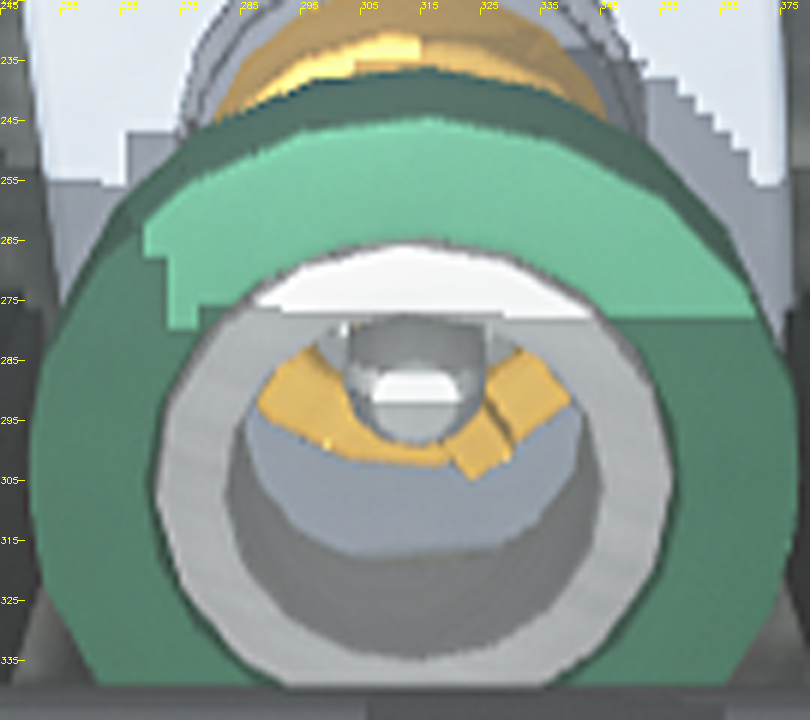

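```bash
python3 - <<'E'
from h import *
d=cam("wrist"); n=np.load("g4.npz"); d["rvec"]=n["rvec"]; d["t"]=n["tvec"]; d["R"]=cv2.Rodrigues(d["rvec"])[0]
f=lambda x,y:(245+x/6-.4,225+y/6-.4)
z=86.2+11
pts=[(*f(x,y),r,z) for x,y,r in [(30,465,30),(797,450,30),(425,118,30),(220,183,30),(228,490,14),(603,490,14),(420,660,14),(300,612,14),(540,612,14)]]
print(fitc(d,pts,0,(490,15)))
print("tip",at_z(d,*f(415,405),84.5))
E
```

```text
(array([489.78,  19.25]), array([-0.6, -1.1,  0. , -1.1,  0.3,  0.1, -0.2, -0.8, -0.5]))
tip [491.82862315  19.3879365   84.5       ]
```

>>> {"name": "move_arm", "arguments": {"targets": [[[0.4, 0, 3], [0, 0, 0]], [[0.3, 0, 3], [0, 0, 0]], [[0, 0, 3], [0, 0, 0]]]}}

```text
time_s: 14.32
eef_pos: [492.3, 19.4, 77.7]
tcp_rot: [3.138, 0.001, 0.01]
ft_force: [0.2, 0.5, -1.9]
width: 58.3
```

```bash
python3 - <<'E'
from h import *
d=cam("wrist"); crop(d,245,225,135,120,6,"g5.png")
plan(491.5,19.5,60,-1.57,6)
E
```

```text
t 14.37 pos [491.7  19.4  76.9] yawy -1.571 F [-0.3  0.6 -1.3] w 58.2 q [-0.07 -0.1   2.12 -0.    1.12  1.5 ]
 shift(if no turn) [-0.29 -0.12 16.88]  turn [ 0.003 -0.005 -0.001]
 shift after turn [-0.2  -0.07 16.88] per row [-0.03 -0.01  2.81]
```

View pics/g5.png

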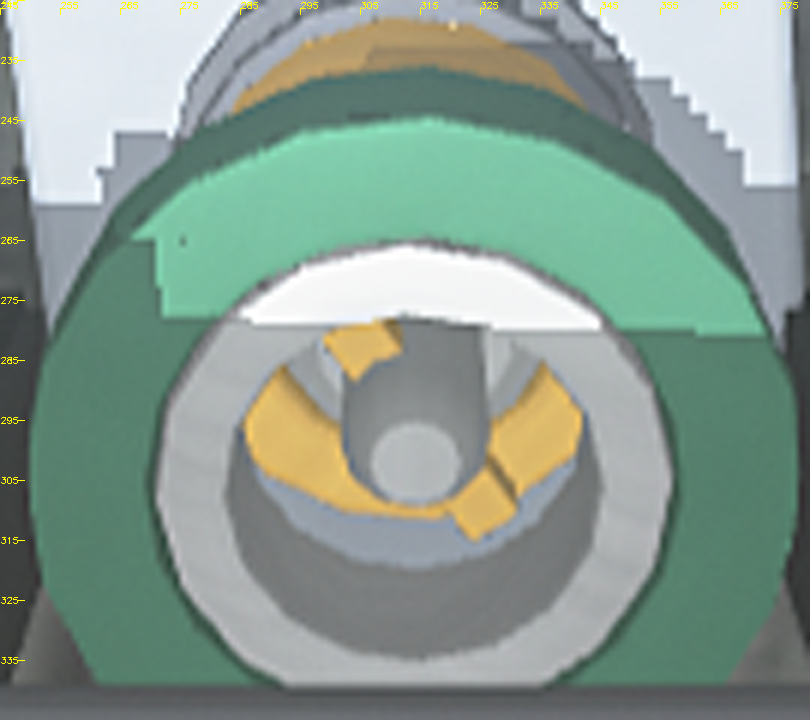

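>>> {"name": "move_arm", "arguments": {"targets": [[[0.4, 0, 2.5], [0, 0, 0]], [[0, 0, 2.5], [0, 0, 0]], [[0, 0, 2.5], [0, 0, 0]]]}}

```text
time_s: 14.62
eef_pos: [492.4, 19.4, 68.8]
tcp_rot: [3.139, 0.0, 0.009]
ft_force: [-0.1, -0.1, -1.0]
width: 58.2
```

>>> {"name": "move_arm", "arguments": {"targets": [[[0, 0, 2.5], [0, 0, 0]], [[0, 0, 2.5], [0, 0, 0]]]}}

```text
time_s: 14.78
eef_pos: [492.3, 19.3, 63.1]
tcp_rot: [3.139, 0.0, 0.008]
ft_force: [0.5, -0.0, -1.5]
width: 58.4
```

```bash
python3 - <<'E'
from h import *
d=cam("wrist"); crop(d,245,225,135,120,6,"g6.png")
plan(491.5,19.5,56,-1.57,6)
E
```

```text
t 14.83 pos [491.9  19.4  62.5] yawy -1.571 F [ 0.4 -0.6 -0.2] w 58.2 q [-0.07 -0.08  2.13 -0.    1.09  1.5 ]
 shift(if no turn) [-0.39 -0.13  6.46]  turn [ 0.003 -0.004 -0.001]
 shift after turn [-0.37 -0.11  6.46] per row [-0.06 -0.02  1.08]
```

View pics/g6.png

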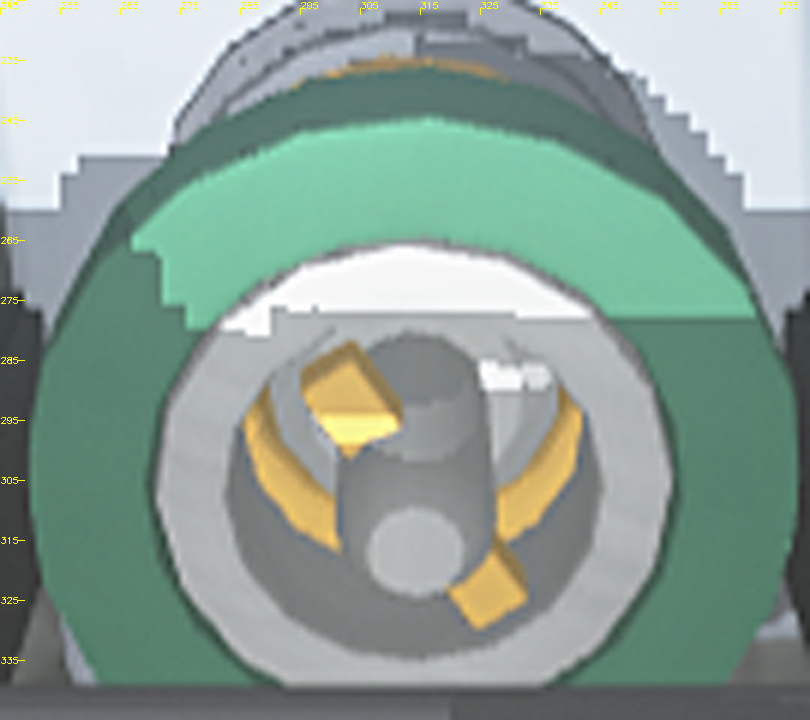

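>>> {"name": "move_arm", "arguments": {"targets": [[[0, 0, 2], [0, 0, 0]], [[0, 0, 2], [0, 0, 0]]]}}

```text
time_s: 15.0
eef_pos: [492.0, 19.4, 58.2]
tcp_rot: [3.139, 0.0, 0.007]
ft_force: [-0.1, -0.7, -0.4]
width: 58.2
```

>>> {"name": "move_arm", "arguments": {"targets": [[[0, 0, 1.5], [0, 0, 0]], [[0, 0, 0], [0, 0, 0]]]}}

```text
time_s: 15.17
eef_pos: [491.7, 19.4, 56.1]
tcp_rot: [3.139, 0.0, 0.006]
ft_force: [-0.4, -0.2, -2.0]
width: 58.4
```

>>> {"name": "move_arm", "arguments": {"targets": [[[0, 0, 0], [0, 0, 0]], [[0, 0, 0], [0, 0, 0]], [[0, 0, 0], [0, 0, 0]], [[0, 0, 0], [0, 0, 0]], [[0, 0, -5], [0, 0, 0]], [[0, 0, -20], [0, 0, 0]], [[0, 0, -25], [0, 0, 0]]], "hand": 95}}

```text
time_s: 15.75
eef_pos: [488.2, 19.7, 103.3]
tcp_rot: [3.139, 0.0, -0.009]
ft_force: [0.8, -0.0, 0.2]
width: 93.9
```

```bash
python3 - <<'E'
from h import *
d=cam("wrist"); crop(d,245,185,135,130,6,"i1.png");cv2.imwrite("pics/i0.png",d["color"][:,:,::-1])
np.savez("i1.npz",rvec=d["rvec"],tvec=d["t"])
plan(510,-281,140,-1.45,6)
c=cloud(d); print(c[190:300:10,314].round(0).tolist())
E
```

```text
t 15.8 pos [492.   19.5 109.6] yawy -1.57 F [ 2.6 -0.2  3.6] w 94.5 q [-0.07 -0.14  2.1  -0.    1.18  1.5 ]
 shift(if no turn) [ 18.03 300.64 -29.49]  turn [ 0.003 -0.004 -0.12 ]
 shift after turn [-18.33 300.52 -30.43] per row [-3.05 50.09 -5.07]
[[566.0, 20.0, 273.0], [518.0, 19.0, 14.0], [520.0, 19.0, 58.0], [517.0, 19.0, 67.0], [510.0, 19.0, 64.0], [502.0, 19.0, 57.0], [498.0, 19.0, 64.0], [498.0, 19.0, 81.0], [494.0, 19.0, 84.0], [488.0, 19.0, 84.0], [474.0, 19.0, 66.0]]
```

View pics/i1.png

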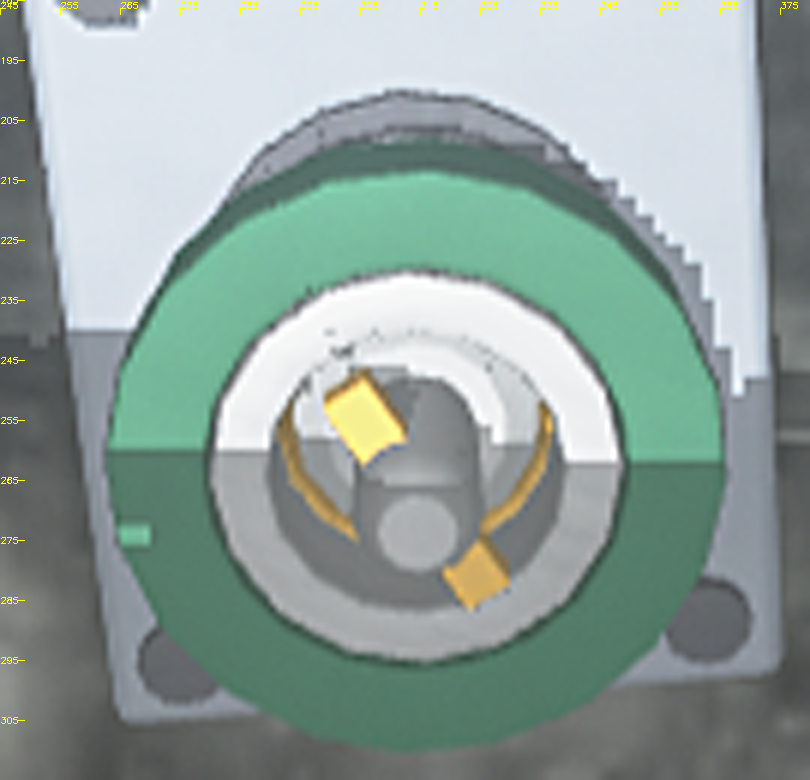

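```bash
python3 - <<'E'
from h import *
d=cam("wrist"); n=np.load("i1.npz"); d["rvec"]=n["rvec"]; d["t"]=n["tvec"]; d["R"]=cv2.Rodrigues(d["rvec"])[0]
f=lambda x,y:(245+x/6-.4,185+y/6-.4)
a=at_z(d,*f(350,393),76);b=at_z(d,*f(490,594),76);c=a-b
print("pin",(a+b)/2,np.linalg.norm(c),np.arctan2(c[1],c[0]))
for P in [((325,403),(368,465)),((370,378),(408,437)),((443,573),(470,610)),((487,537),(510,578)),((370,378),(510,578)),((325,403),(470,610))]:
    a,b=[at_z(d,*f(*p),76) for p in P]; c=a-b; print(np.arctan2(c[1],c[0]).round(3))
pts=[(*f(x,y),r,66) for x,y,r in [(107,450,30),(725,450,30),(415,170,30),(210,470,20.3),(625,465,20.3),(415,270,20.3),(418,662,20.3)]]
print("wheel",fitc(d,pts[:3],0,(490,19)),fitc(d,pts[:3]+[(*f(415,750),30,66)],0,(490,19)))
print("tip",at_z(d,*f(418,532),84.5))
plan(510,-281,140,-1.45,6)
E
```

```text
pin [492.41496175  19.05290555  76.        ] 23.287883446319434 0.580366592884646
0.576
0.547
0.599
0.49
0.585
0.58
wheel (array([490.32,  19.46]), array([-0.5, -0.5,  0.1])) (array([491.06,  19.46]), array([-0.5, -0.5, -0.6, -0.7]))
tip [492.13004386  19.35089764  84.5       ]
t 15.85 pos [492.6  19.4 108.6] yawy -1.571 F [0.5 0.1 0.1] w 94.8 q [-0.07 -0.14  2.1  -0.    1.18  1.5 ]
 shift(if no turn) [ 17.52 300.55 -30.39]  turn [ 0.003 -0.006 -0.121]
 shift after turn [-18.91 300.36 -31.43] per row [-3.15 50.06 -5.24]
```

>>> {"name": "move_arm", "arguments": {"targets": [[[0, 0, -20], [0, 0, -0.12]], [[-2, 34, -5], [0, 0, 0]], [[-2, 38, -3], [0, 0, 0]], [[-2, 38, 0], [0, 0, 0]], [[-2, 38, 0], [0, 0, 0]], [[-3, 38, 0], [0, 0, 0]], [[-3, 38, 0], [0, 0, 0]], [[-3, 38, 0], [0, 0, 0]], [[-2, 25, 0], [0, 0, 0]], [[0, 8, 0], [0, 0, 0]], [[0, 0, 0], [0, 0, 0]]]}}

```text
time_s: 16.77
eef_pos: [512.6, -287.6, 137.3]
tcp_rot: [3.13, 0.208, 0.017]
ft_force: [0.3, 0.7, 0.8]
width: 95.3
```

```bash
python3 - <<'E'
from h import *
plan(510,-281,120,-1.45,6)
d=cam("wrist"); cv2.imwrite("pics/j0.png",d["color"][:,:,::-1]); p=proj(d,[[510,-281,8]])[0]; print(p)
u,v=int(p[0])-60,int(p[1])-50; crop(d,u,v,120,100,6,"j1.png"); print(u,v)
np.savez("j1.npz",rvec=d["rvec"],tvec=d["t"])
plan(510,-281,120,-1.45,6)
E
```

```text
t 16.77 pos [ 512.6 -287.6  137.3] yawy -1.438 F [0.3 0.7 0.8] w 95.3 q [-0.6   0.04  1.87  0.    1.22  0.83]
 shift(if no turn) [-1.84 -7.03 17.28]  turn [ 0.005 -0.011  0.012]
 shift after turn [-1.74 -6.91 17.33] per row [-0.29 -1.15  2.89]
[304.20276843 232.17977996]
244 182
t 16.82 pos [ 512.4 -286.7  137.2] yawy -1.437 F [-0.4  0.2 -0.3] w 95.2 q [-0.6   0.04  1.87  0.    1.22  0.83]
 shift(if no turn) [-1.85 -6.03 17.14]  turn [ 0.005 -0.01   0.013]
 shift after turn [-1.75 -5.92 17.19] per row [-0.29 -0.99  2.87]
```

View pics/j0.png

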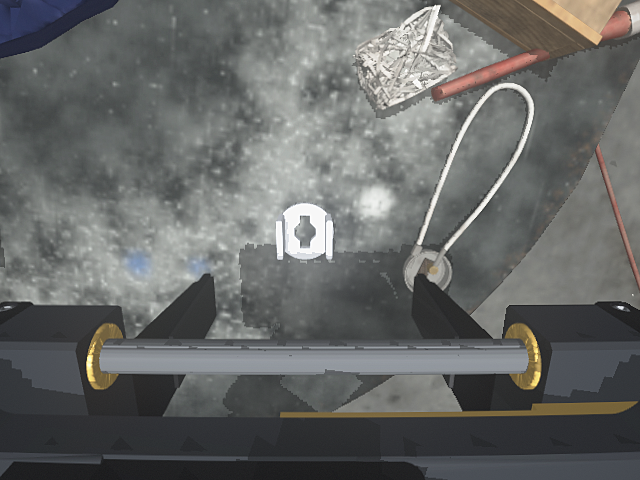

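View pics/j1.png

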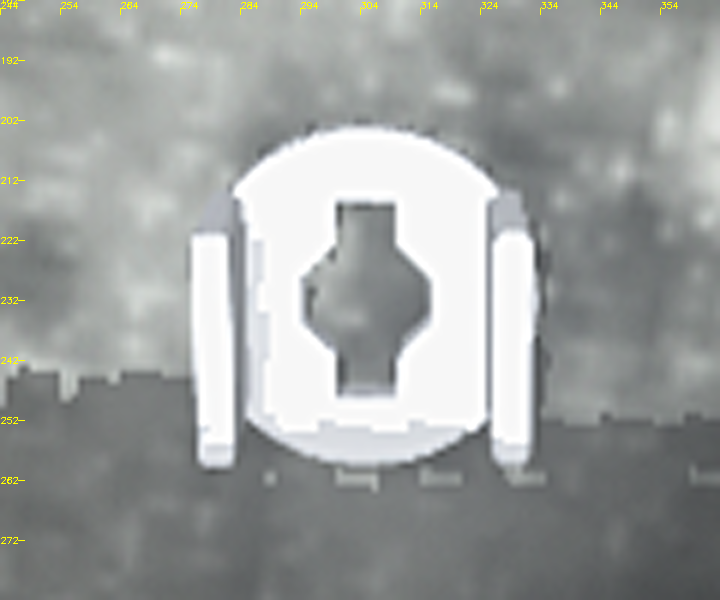

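```bash
python3 - <<'E'
from h import *
d=cam("wrist"); n=np.load("j1.npz"); d["rvec"]=n["rvec"]; d["t"]=n["tvec"]; d["R"]=cv2.Rodrigues(d["rvec"])[0]
f=lambda x,y:(244+x/6-.4,182+y/6-.4)
print("c",at_z(d,*f(366,300),8),at_z(d,*f(365,296),8))
for P in [((336,203),(336,396)),((396,203),(397,396))]:
    a,b=[at_z(d,*f(*p),8) for p in P]; c=a-b; print(np.arctan2(c[1],c[0]).round(3),np.linalg.norm(c))
for P in [((232,235),(236,465)),((492,235),(490,465))]:
    a,b=[at_z(d,*f(*p),34) for p in P]; c=a-b; print("ear",np.arctan2(c[1],c[0]).round(3),np.linalg.norm(c))
print("pulley",at_z(d,405,270,10))
plan(510.5,-281.5,50,-1.45,6)
E
```

```text
c [ 510.52026324 -281.25623272    8.        ] [ 511.05199126 -281.05297044    8.        ]
0.124 26.73641836423909
0.136 26.738366040559423
ear 0.129 29.453621515495417
ear 0.133 29.465554305224938
pulley [ 489.49675147 -367.500617     10.        ]
t 16.87 pos [ 512.5 -285.5  137.2] yawy -1.436 F [ 0.   0.4 -0.5] w 95.0 q [-0.6   0.04  1.87  0.    1.22  0.83]
 shift(if no turn) [-2.33 -4.59 87.15]  turn [ 0.005 -0.01   0.014]
 shift after turn [-1.49 -4.17 87.19] per row [-0.25 -0.69 14.53]
```

>>> {"name": "move_arm", "arguments": {"targets": [[[-1, -2, 16], [0.003, -0.01, 0]], [[-1, -2, 20], [0, 0, 0]], [[0, 0, 20], [0, 0, 0]], [[0, 0, 18], [0, 0, 0]], [[0, 0, 6], [0, 0, 0]], [[0, 0, 0], [0, 0, 0]]], "hand": 70}}

```text
time_s: 17.37
eef_pos: [510.0, -270.9, 50.3]
tcp_rot: [-3.132, -0.229, 0.003]
ft_force: [0.2, -0.2, 1.2]
width: 70.7
```

```bash
python3 - <<'E'
from h import *
plan(510.8,-281.2,11,-1.44,6)
d=cam("wrist"); cv2.imwrite("pics/j3.png",d["color"][:,:,::-1]); print(proj(d,[[510.8,-281.2,8]]))
np.savez("j3.npz",rvec=d["rvec"],tvec=d["t"])
plan(510.8,-281.2,11,-1.44,6)
E
```

```text
t 17.37 pos [ 510.  -270.9   50.3] yawy -1.425 F [ 0.2 -0.2  1.2] w 70.7 q [-0.58  0.13  1.94 -0.    1.08  0.84]
 shift(if no turn) [-0.65 10.41 39.33]  turn [-0.002  0.002  0.015]
 shift after turn [-0.57 10.36 39.34] per row [-0.1   1.73  6.56]
[[331.48061629 266.46092294]]
t 17.42 pos [ 510.  -270.8   50.6] yawy -1.425 F [-0.1  0.6 -1.7] w 69.9 q [-0.58  0.13  1.94 -0.    1.08  0.84]
 shift(if no turn) [-0.61 10.51 39.62]  turn [-0.002  0.002  0.015]
 shift after turn [-0.53 10.45 39.64] per row [-0.09  1.74  6.61]
```

View pics/j3.png

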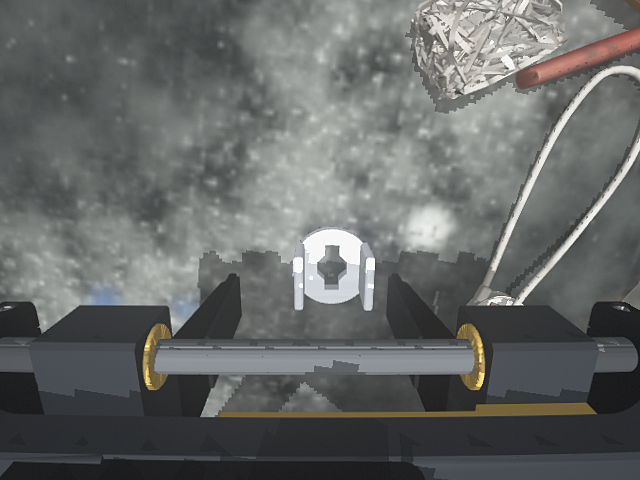

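>>> {"name": "move_arm", "arguments": {"targets": [[[-0.5, 5, 0], [0, 0, 0.015]], [[0, 5, 3], [0, 0, 0]], [[0, 1, 10], [0, 0, 0]], [[0, 0, 10], [0, 0, 0]], [[0, 0, 6], [0, 0, 0]]]}}

```text
time_s: 17.83
eef_pos: [515.1, -283.9, 25.1]
tcp_rot: [3.13, 0.206, 0.009]
ft_force: [0.9, -0.1, 0.3]
width: 69.6
```

```bash
python3 - <<'E'
from h import *
plan(510.8,-281.2,11,-1.44,6)
E
```

```text
t 17.83 pos [ 515.1 -283.9   25.1] yawy -1.44 F [ 0.9 -0.1  0.3] w 69.6 q [-0.59  0.18  1.93 -0.    1.02  0.84]
 shift(if no turn) [-3.97 -3.33 14.1 ]  turn [ 0.005 -0.006  0.   ]
 shift after turn [-3.89 -3.25 14.14] per row [-0.65 -0.54  2.36]
```

>>> {"name": "move_arm", "arguments": {"targets": [[[-2, -2, 4], [0, 0, 0]], [[-1, -1, 5], [0, 0, 0]], [[0, 0, 3], [0, 0, 0]], [[0, 0, 1], [0, 0, 0]]]}}

```text
time_s: 18.17
eef_pos: [510.2, -280.9, 8.6]
tcp_rot: [3.132, 0.204, 0.005]
ft_force: [-0.3, 0.2, 0.6]
width: 69.9
```

```bash
python3 - <<'E'
from h import *
plan(510.8,-281.2,11,-1.44,6)
E
```

```text
t 18.17 pos [ 510.2 -280.9    8.6] yawy -1.441 F [-0.3  0.2  0.6] w 69.9 q [-0.6   0.19  1.95 -0.    1.    0.85]
 shift(if no turn) [ 0.56  0.4  -2.45]  turn [ 0.003 -0.003 -0.001]
 shift after turn [ 0.55  0.4  -2.45] per row [ 0.09  0.07 -0.41]
```

>>> {"name": "move_arm", "arguments": {"targets": [[[0.5, 0.3, -2], [0, 0, 0]], [[0, 0, -1], [0, 0, 0]], [[0, 0, 0], [0, 0, 0]]]}}

```text
time_s: 18.42
eef_pos: [510.5, -280.9, 11.3]
tcp_rot: [3.133, 0.204, 0.004]
ft_force: [0.8, 0.5, -0.7]
width: 70.3
```

>>> {"name": "move_arm", "arguments": {"targets": [[[0, 0, 0], [0, 0, 0]], [[0, 0, 0], [0, 0, 0]], [[0, 0, 0], [0, 0, 0]], [[0, 0, 0], [0, 0, 0]], [[0, 0, 0], [0, 0, 0]], [[0, 0, 0], [0, 0, 0]], [[0, 0, 0], [0, 0, 0]], [[0, 0, 0], [0, 0, 0]]], "hand": 0, "squeeze": 25}}

```text
time_s: 19.08
eef_pos: [511.6, -281.5, 13.1]
tcp_rot: [3.131, 0.205, 0.008]
ft_force: [-0.9, -0.4, 0.4]
width: 41.8
```

```bash
python3 - <<'E'
from h import *
plan(510.8,-281.2,11,-1.44,6)
d=cam("wrist"); crop(d,255,230,130,110,6,"j4.png")
E
```

```text
t 19.08 pos [ 511.6 -281.5   13.1] yawy -1.44 F [-0.9 -0.4  0.4] w 41.8 q [-0.59  0.19  1.95 -0.    1.    0.85]
 shift(if no turn) [-0.81 -0.42  2.06]  turn [ 0.005 -0.005 -0.   ]
 shift after turn [-0.8  -0.41  2.06] per row [-0.13 -0.07  0.34]
```

View pics/j4.png

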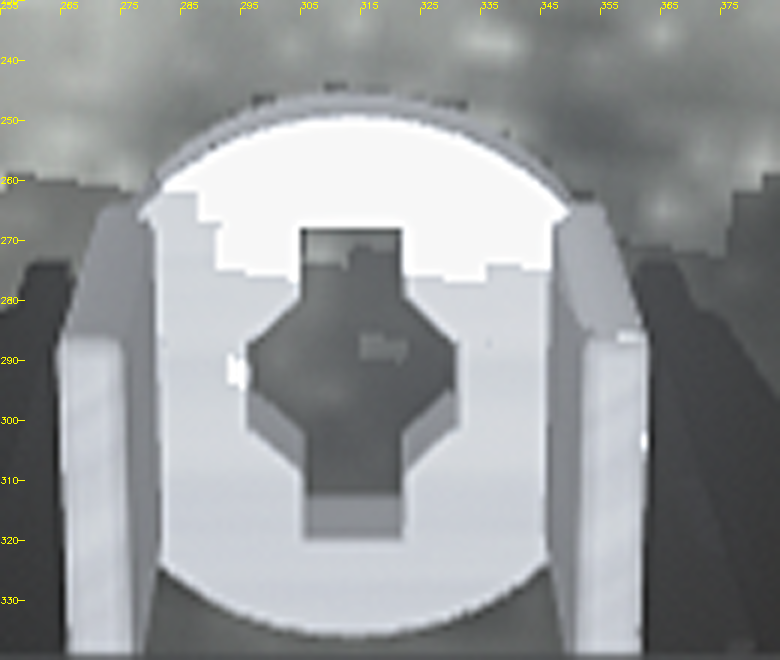

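>>> {"name": "move_arm", "arguments": {"targets": [[[0, 0, -10], [0, 0, 0]], [[0, 0, -30], [0, 0, 0]], [[0, 0, -38], [0, 0, -0.11]], [[0, 0, -35], [0, 0, -0.11]], [[0, 0, -12], [0, 0, -0.11]], [[0, 0, 0], [0, 0, -0.11]]]}}

```text
time_s: 19.63
eef_pos: [508.3, -279.3, 142.6]
tcp_rot: [-3.005, -0.911, 0.002]
ft_force: [0.3, 0.1, -0.2]
width: 42.2
```

```bash
python3 - <<'E'
from h import *
plan(491.5,19.5,130,-0.99,9)
E
```

```text
t 19.63 pos [ 508.3 -279.3  142.6] yawy -0.982 F [ 0.3  0.1 -0.2] w 42.2 q [-0.59  0.03  1.88  0.    1.24  0.39]
 shift(if no turn) [ 151.94 -257.77   12.92]  turn [-0.002  0.001  0.008]
 shift after turn [ 149.9  -258.98   12.56] per row [ 16.66 -28.78   1.4 ]
```

>>> {"name": "move_arm", "arguments": {"targets": [[[14, -24, 0], [0, 0, 0]], [[18, -32, 0], [0, 0, 0]], [[18, -32, 0], [0, 0, 0]], [[18, -32, 0], [0, 0, 0]], [[18, -32, 0], [0, 0, 0]], [[18, -32, 0], [0, 0, 0]], [[18, -32, 0], [0, 0, 0]], [[14, -24, 0], [0, 0, 0]], [[7, -12, 0], [0, 0, 0]], [[0, 0, 0], [0, 0, 0]]]}}

```text
time_s: 20.47
eef_pos: [487.3, 18.6, 153.4]
tcp_rot: [2.999, 0.907, 0.018]
ft_force: [0.4, 0.1, -1.1]
width: 41.8
```

```bash
python3 - <<'E'
from h import *
plan(491.5,19.5,110,-0.99,5)
E
```

```text
t 20.47 pos [487.3  18.6 153.4] yawy -0.983 F [ 0.4  0.1 -1.1] w 41.8 q [-0.07 -0.21  2.08 -0.    1.26  0.91]
 shift(if no turn) [ 3.61  1.08 43.44]  turn [ 0.012 -0.009  0.007]
 shift after turn [ 4.    1.56 43.39] per row [0.8  0.31 8.68]
```

>>> {"name": "move_arm", "arguments": {"targets": [[[1.5, 1, 10], [0.012, -0.009, 0.007]], [[1.5, 0.5, 12], [0, 0, 0]], [[0, 0, 12], [0, 0, 0]], [[0, 0, 6], [0, 0, 0]], [[0, 0, 1], [0, 0, 0]], [[0, 0, 0], [0, 0, 0]]]}}

```text
time_s: 20.97
eef_pos: [490.5, 16.1, 107.6]
tcp_rot: [-3.011, -0.894, 0.006]
ft_force: [0.7, 1.0, -0.6]
width: 41.8
```

```bash
python3 - <<'E'
from h import *
plan(491.5,19.5,100,-0.99,5)
d=cam("wrist"); cv2.imwrite("pics/k0.png",d["color"][:,:,::-1]); crop(d,250,225,130,120,6,"k1.png")
np.savez("k1.npz",rvec=d["rvec"],tvec=d["t"])
plan(491.5,19.5,100,-0.99,5)
E
```

```text
t 20.97 pos [490.5  16.1 107.6] yawy -0.994 F [ 0.7  1.  -0.6] w 41.8 q [-0.08 -0.14  2.1  -0.    1.19  0.92]
 shift(if no turn) [ 2.72 -2.3   7.63]  turn [-0.002  0.003 -0.004]
 shift after turn [ 2.7  -2.3   7.63] per row [ 0.54 -0.46  1.53]
t 21.02 pos [490.4  16.1 107.7] yawy -0.994 F [-0.5 -0.5 -0.9] w 41.9 q [-0.08 -0.14  2.1  -0.    1.19  0.92]
 shift(if no turn) [ 2.81 -2.25  7.68]  turn [-0.002  0.004 -0.004]
 shift after turn [ 2.79 -2.25  7.69] per row [ 0.56 -0.45  1.54]
```

View pics/k0.png

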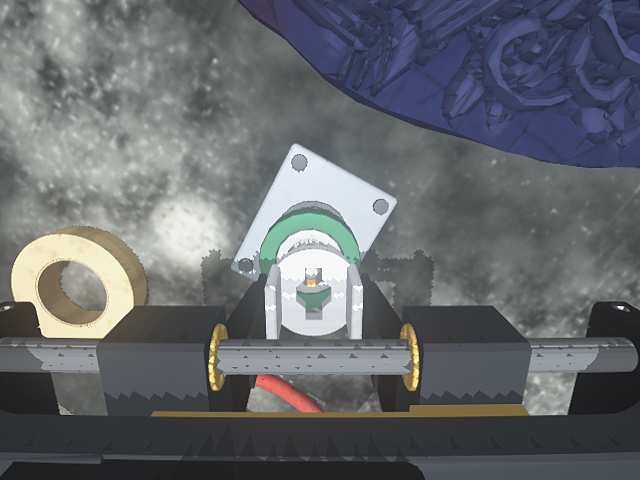

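View pics/k1.png

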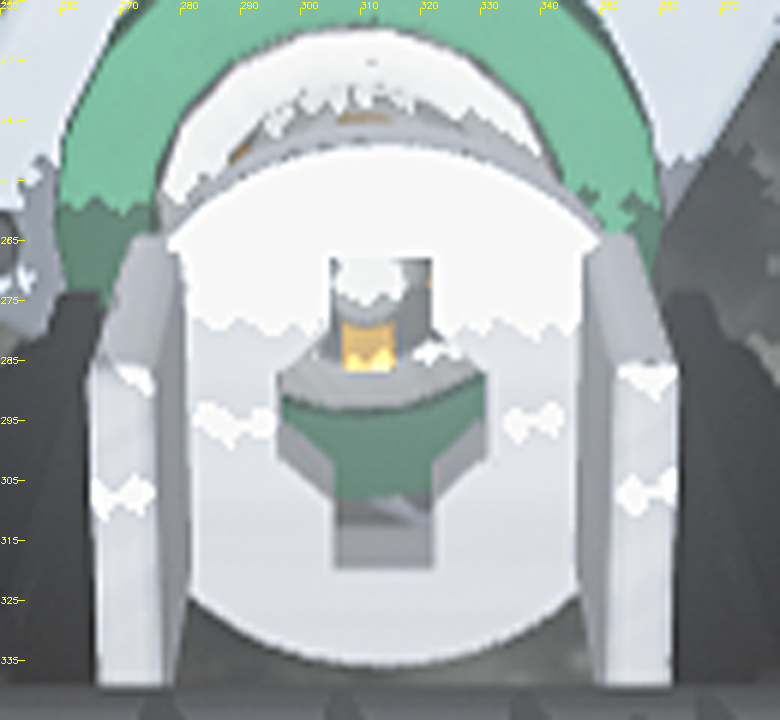

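```bash
python3 - <<'E'
from h import *
d=cam("wrist"); n=np.load("k1.npz"); d["rvec"]=n["rvec"]; d["t"]=n["tvec"]; d["R"]=cv2.Rodrigues(d["rvec"])[0]
f=lambda x,y:(250+x/6-.4,225+y/6-.4)
z=107.6-5
# slot top-face: top edge y258, bottom y ~527? ; plate circle top at 145 -> bottom at 668
c=fitc(d,[(*f(385,145),23,z),(*f(385,668),23,z),(*f(210,610),23,z),(*f(560,610),23,z)],0,(490,16)); print(c)
print(at_z(d,*f(383,258),z),at_z(d,*f(383,527),z), at_z(d,*f(383,568),z))
a=at_z(d,*f(369,345),76); print("pin end",a)
print(proj(d,[[491.8,19.3,84.5],[491.8,19.3,76],[491.8-12*np.cos(.58),19.3-12*np.sin(.58),76]])-[250,225])
E
```

```text
(array([489.23,  15.28]), array([0.5, 0.3, 0.1, 0.1]))
[500.8403344   23.03584799 102.6       ] [480.75860543   9.94384764 102.6       ] [477.56499194   7.86181678 102.6       ]
pin end [484.50657697  14.01138988  76.        ]
[[60.12014961 47.63582748]
 [60.27087553 42.11690209]
 [60.36800451 62.01945831]]
```

>>> {"name": "move_arm", "arguments": {"targets": [[[2.5, -1, 1], [0, 0, 0]], [[2, -0.6, 1], [0, 0, 0]], [[0, 0, 0], [0, 0, 0]]]}}

```text
time_s: 21.32
eef_pos: [494.9, 19.7, 107.4]
tcp_rot: [3.012, 0.892, -0.001]
ft_force: [0.2, 0.3, -0.6]
width: 41.7
```

```bash
python3 - <<'E'
from h import *
plan(493.2,20,95,-0.99,5)
d=cam("wrist"); crop(d,250,225,130,120,6,"k2.png")
np.savez("k2.npz",rvec=d["rvec"],tvec=d["t"])
E
```

```text
t 21.32 pos [494.9  19.7 107.4] yawy -0.995 F [ 0.2  0.3 -0.6] w 41.7 q [-0.07 -0.13  2.09 -0.    1.18  0.93]
 shift(if no turn) [-1.31 -1.19 12.44]  turn [ 0.     0.001 -0.005]
 shift after turn [-1.31 -1.19 12.44] per row [-0.26 -0.24  2.49]
```

View pics/k2.png

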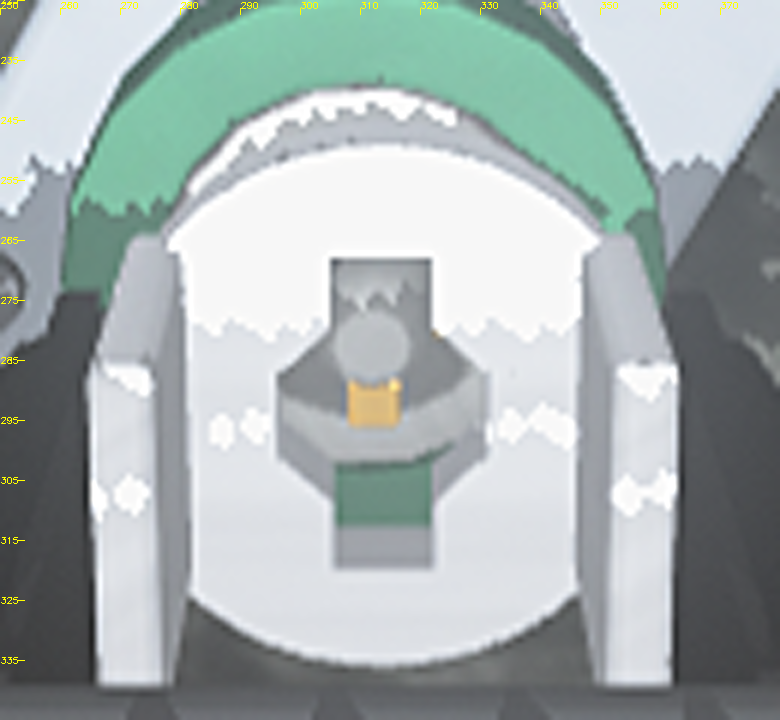

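```bash
cat > k.py <<'E'
from h import *
import sys
# usage: k.py npz zt tipx tipy [slotcx top bot] crop origin 250,225
def go(npz,tip,sx=383,st=258,sb=568,dz=-5,pin=None,o=(250,225),ztcp=None):
    d=cam("wrist"); n=np.load(npz); d["rvec"]=n["rvec"]; d["t"]=n["tvec"]; d["R"]=cv2.Rodrigues(d["rvec"])[0]
    f=lambda x,y:(o[0]+x/6-.4,o[1]+y/6-.4)
    z=ztcp+dz
    c=(at_z(d,*f(sx,st),z)+at_z(d,*f(sx,sb),z))/2
    t=at_z(d,*f(*tip),84.5)
    R=Ro.from_rotvec(robot.read_state()["tcp_rot"])
    e=t-c; e[2]=0
    print("slot",c.round(1),"tip",t.round(1),"needed tool shift",R.inv().apply(e).round(2))
E
python3 - <<'E'
from k import *
go("k2.npz",(371,345),ztcp=107.4)
plan(493.2,20,95,-0.99,5)
E
```

```text
slot [493.7  19.1 102.4] tip [492.2  19.4  84.5] needed tool shift [-1.06 -1.07 -0.  ]
t 21.42 pos [494.9  19.6 107.6] yawy -0.994 F [ 0.1  0.8 -0.5] w 41.7 q [-0.07 -0.13  2.09 -0.    1.18  0.93]
 shift(if no turn) [-1.22 -1.22 12.57]  turn [ 0.001  0.001 -0.004]
 shift after turn [-1.22 -1.22 12.57] per row [-0.24 -0.24  2.51]
```

>>> {"name": "move_arm", "arguments": {"targets": [[[-0.8, -0.8, 1], [0, 0, 0]], [[-0.5, -0.4, 3], [0, 0, 0]], [[0, 0, 3], [0, 0, 0]], [[0, 0, 3], [0, 0, 0]]]}}

```text
time_s: 21.75
eef_pos: [494.0, 20.2, 98.4]
tcp_rot: [3.01, 0.893, 0.004]
ft_force: [-0.9, -0.6, -1.3]
width: 41.8
```

```bash
python3 - <<'E'
from h import *
plan(493.2,20,89,-0.99,5)
d=cam("wrist"); crop(d,250,225,130,120,6,"k3.png")
np.savez("k3.npz",rvec=d["rvec"],tvec=d["t"])
E
```

```text
t 21.75 pos [494.   20.2  98.4] yawy -0.994 F [-0.9 -0.6 -1.3] w 41.8 q [-0.07 -0.12  2.1  -0.    1.16  0.93]
 shift(if no turn) [-0.74 -0.29  9.37]  turn [ 0.002 -0.002 -0.004]
 shift after turn [-0.72 -0.27  9.37] per row [-0.14 -0.05  1.87]
```

View pics/k3.png

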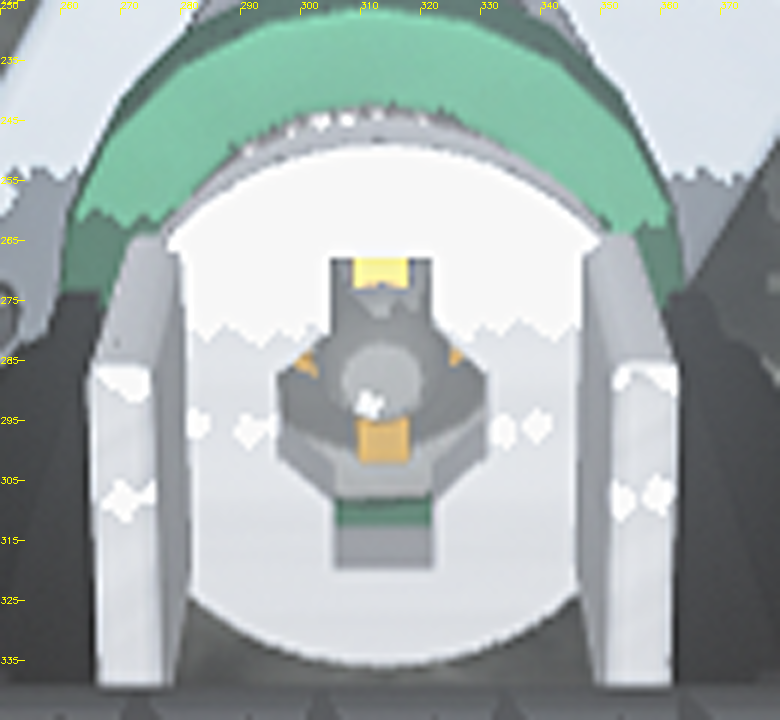

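```bash
python3 - <<'E'
from k import *
go("k3.npz",(382,382),ztcp=98.4)
E
```

```text
slot [492.7  19.5  93.4] tip [492.   19.2  84.5] needed tool shift [-0.76 -0.06 -0.  ]
```

>>> {"name": "move_arm", "arguments": {"targets": [[[-0.3, 0, 2.5], [0, 0, 0]], [[-0.3, 0, 2.5], [0, 0, 0]], [[0, 0, 2], [0, 0, 0]]]}}

```text
time_s: 22.1
eef_pos: [493.0, 19.8, 90.3]
tcp_rot: [3.011, 0.893, 0.002]
ft_force: [-0.7, 0.6, -1.4]
width: 41.8
```

```bash
python3 - <<'E'
from h import *
plan(493.2,20,89,-0.99,5)
d=cam("wrist"); crop(d,250,225,130,120,6,"k4.png")
np.savez("k4.npz",rvec=d["rvec"],tvec=d["t"])
E
```

```text
t 22.1 pos [493.   19.8  90.3] yawy -0.994 F [-0.7  0.6 -1.4] w 41.8 q [-0.07 -0.11  2.11 -0.    1.15  0.93]
 shift(if no turn) [ 0.28 -0.1   1.32]  turn [ 0.002 -0.001 -0.004]
 shift after turn [ 0.28 -0.09  1.32] per row [ 0.06 -0.02  0.26]
```

View pics/k4.png

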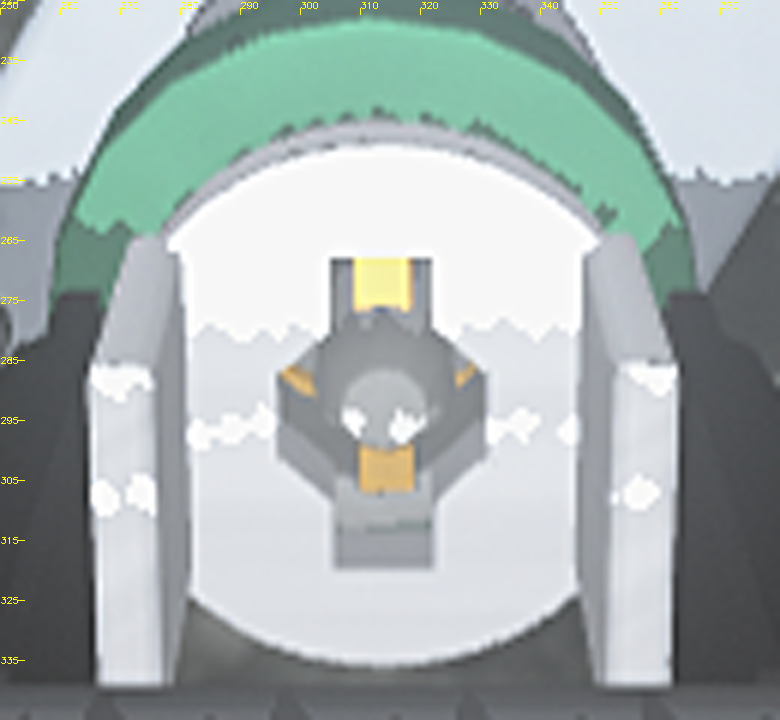

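>>> {"name": "move_arm", "arguments": {"targets": [[[0, 0.2, 2], [0, 0, 0]], [[0, 0, 2], [0, 0, 0]]]}}

```text
time_s: 22.32
eef_pos: [492.9, 19.6, 85.6]
tcp_rot: [3.011, 0.893, 0.001]
ft_force: [0.3, 0.1, -1.2]
width: 41.6
```

>>> {"name": "move_arm", "arguments": {"targets": [[[0, 0, 2], [0, 0, 0]], [[0, 0, 2], [0, 0, 0]]]}}

```text
time_s: 22.48
eef_pos: [493.0, 19.6, 81.3]
tcp_rot: [3.011, 0.893, 0.001]
ft_force: [-0.3, -0.3, -0.1]
width: 41.4
```

```bash
python3 - <<'E'
from h import *
plan(493.2,20,79,-0.99,5)
d=cam("wrist"); crop(d,250,225,130,120,6,"k5.png")
np.savez("k5.npz",rvec=d["rvec"],tvec=d["t"])
E
```

```text
t 22.48 pos [493.   19.6  81.3] yawy -0.994 F [-0.3 -0.3 -0.1] w 41.4 q [-0.07 -0.1   2.11 -0.    1.13  0.93]
 shift(if no turn) [ 0.4  -0.27  2.26]  turn [ 0.001 -0.001 -0.004]
 shift after turn [ 0.41 -0.26  2.26] per row [ 0.08 -0.05  0.45]
```

View pics/k5.png

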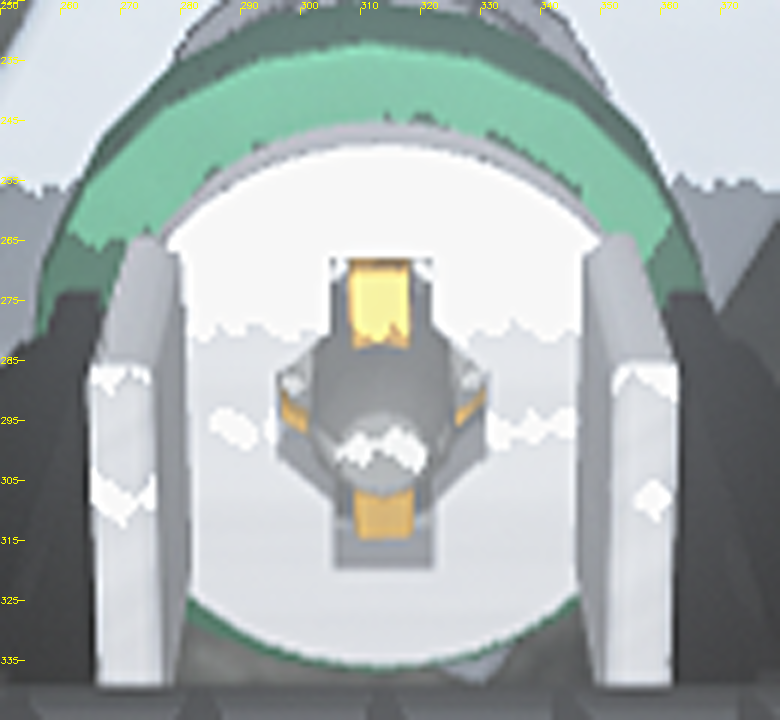

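>>> {"name": "move_arm", "arguments": {"targets": [[[0, 0, 1.5], [0, 0, 0]], [[0, 0, 1.5], [0, 0, 0]]]}}

```text
time_s: 22.7
eef_pos: [493.0, 19.6, 77.8]
tcp_rot: [3.011, 0.893, 0.001]
ft_force: [-0.7, 0.4, 1.3]
width: 41.9
```

>>> {"name": "move_arm", "arguments": {"targets": [[[0, 0, 1.5], [0, 0, 0]], [[0, 0, 1.5], [0, 0, 0]]]}}

```text
time_s: 22.87
eef_pos: [493.2, 19.6, 75.6]
tcp_rot: [3.011, 0.893, 0.001]
ft_force: [-2.0, 0.9, 4.1]
width: 41.7
```

```bash
python3 - <<'E'
from h import *
plan(493.2,20,74,-0.99,5)
d=cam("scene"); p=proj(d,[[492,19,60]])[0]; u,v=int(p[0])-40,int(p[1])-45; print(u,v); crop(d,u,v,80,70,8,"k6.png")
E
```

```text
t 22.87 pos [493.2  19.6  75.6] yawy -0.994 F [-2.   0.9  4.1] w 41.7 q [-0.07 -0.09  2.12 -0.    1.12  0.93]
 shift(if no turn) [ 0.2  -0.4   1.56]  turn [ 0.001 -0.    -0.004]
 shift after turn [ 0.2  -0.4   1.56] per row [ 0.04 -0.08  0.31]
287 196
```

View pics/k6.png

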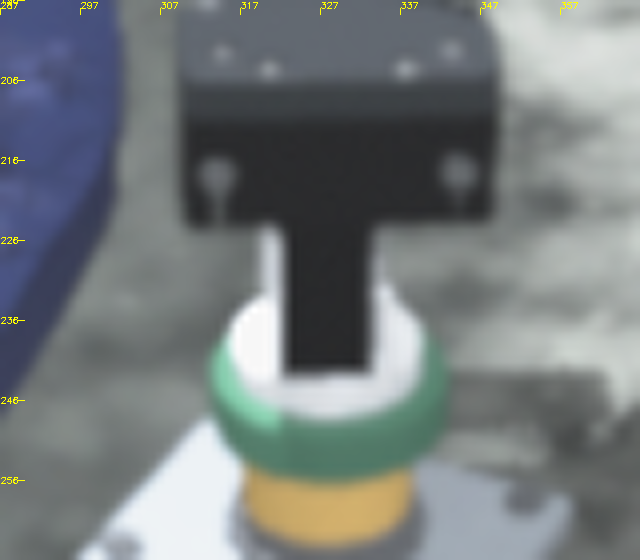

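>>> {"name": "move_arm", "arguments": {"targets": [[[0, 0, 1.5], [0, 0, 0]], [[0, 0, 1.5], [0, 0, 0]]]}}

```text
time_s: 23.08
eef_pos: [493.4, 19.6, 73.5]
tcp_rot: [3.011, 0.893, 0.001]
ft_force: [-2.9, 0.2, 6.2]
width: 41.7
```

>>> {"name": "move_arm", "arguments": {"targets": [[[0, 0, 1.2], [0, 0, 0]]]}}

```text
time_s: 23.17
eef_pos: [493.4, 19.6, 73.0]
tcp_rot: [3.011, 0.894, 0.0]
ft_force: [-4.0, 1.3, 7.0]
width: 42.0
```

```bash
python3 - <<'E'
from h import *
plan(493.2,20,72,-0.99,5)
d=cam("wrist"); crop(d,250,225,130,120,6,"k7.png"); np.savez("k7.npz",rvec=d["rvec"],tvec=d["t"])
plan(493.2,20,72,-0.99,5)
c=cloud(d)
for u,v in [(290,315),(330,315),(290,320),(335,325),(300,330)]: print(c[v,u].round(1))
for u,v in [(275,255),(350,255)]: print("wheel",c[v,u].round(1))
E
```

```text
t 23.17 pos [493.4  19.6  73. ] yawy -0.994 F [-4.   1.3  7. ] w 42.0 q [-0.07 -0.09  2.12 -0.    1.11  0.93]
 shift(if no turn) [ 0.04 -0.44  0.96]  turn [ 0.001  0.    -0.004]
 shift after turn [ 0.04 -0.44  0.96] per row [ 0.01 -0.09  0.19]
t 23.22 pos [493.4  19.6  72.9] yawy -0.994 F [-4.2 -0.3  8.3] w 42.1 q [-0.07 -0.09  2.12 -0.    1.11  0.93]
 shift(if no turn) [ 0.05 -0.45  0.94]  turn [ 0.001  0.    -0.004]
 shift after turn [ 0.05 -0.44  0.94] per row [ 0.01 -0.09  0.19]
[476.2  22.7  68.3]
[487.1   5.7  68.1]
[473.5  21.   67.6]
[483.9   0.6  68.2]
[472.3  14.2  69.2]
wheel [496.7  44.9  61. ]
wheel [516.8  13.   59.3]
```

View pics/k7.png

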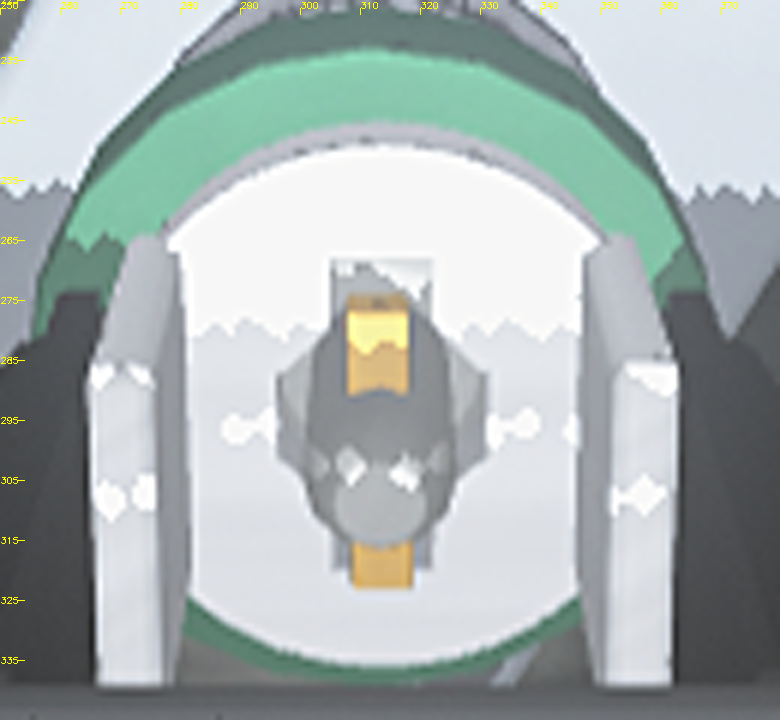

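```bash
python3 - <<'E'
from k import *
go("k7.npz",(380,510),ztcp=73.0,dz=-4.5,st=258,sb=568)
d=cam("wrist"); n=np.load("k7.npz"); d["rvec"]=n["rvec"]; d["t"]=n["tvec"]; d["R"]=cv2.Rodrigues(d["rvec"])[0]
f=lambda x,y:(250+x/6-.4,225+y/6-.4)
print(at_z(d,*f(378,308),76),at_z(d,*f(383,588),76))
print(robot.read_state()["ft_force"],robot.read_state()["ft_torque"])
E
```

```text
slot [492.3  19.1  68.5] tip [491.8  19.   84.5] needed tool shift [-0.54 -0.24 -0.  ]
[502.57048392  26.24054857  76.        ] [482.56365465  12.74266661  76.        ]
[-3.75512718  0.12323273  7.24071764] [ 0.06788525  0.75602405 -0.0399752 ]
```

>>> {"name": "move_arm", "arguments": {"targets": [[[-0.4, -0.2, 1.5], [0, 0, 0]], [[0, 0, 0.8], [0, 0, 0.08]], [[0, 0, 0.8], [0, 0, 0.1]]]}}

```text
time_s: 23.57
eef_pos: [494.9, 19.7, 73.2]
tcp_rot: [3.08, 0.612, 0.006]
ft_force: [-1.4, -0.5, 6.3]
width: 42.1
```

```bash
python3 - <<'E'
from h import *
plan(493.2,20,72,-1.99,5); print(robot.read_state()["ft_torque"])
E
```

```text
t 23.57 pos [494.9  19.7  73.2] yawy -1.179 F [-1.4 -0.5  6.3] w 42.1 q [-0.07 -0.09  2.12 -0.    1.11  1.11]
 shift(if no turn) [-1.45 -0.88  1.19]  turn [ 0.001 -0.004  0.811]
 shift after turn [-1.64  0.44  1.19] per row [-0.33  0.09  0.24]
[-0.05031023  0.31371477  0.08743142]
```

>>> {"name": "move_arm", "arguments": {"targets": [[[-1.2, -0.5, 1.5], [0, 0, 0.05]], [[-0.4, 0, 1], [0, 0, 0.1]], [[-0.3, 0, 0.9], [0, 0, 0.1]]]}}

```text
time_s: 23.82
eef_pos: [496.7, 19.3, 73.9]
tcp_rot: [3.133, 0.204, 0.019]
ft_force: [-1.5, -0.1, 5.5]
width: 41.6
```

```bash
python3 - <<'E'
from h import *
plan(493,19.7,72.5,-1.99,5); print(robot.read_state()["ft_torque"])
d=cam("wrist"); crop(d,250,225,130,120,6,"k8.png"); np.savez("k8.npz",rvec=d["rvec"],tvec=d["t"])
E
```

```text
t 23.82 pos [496.7  19.3  73.9] yawy -1.441 F [-1.5 -0.1  5.5] w 41.6 q [-0.07 -0.09  2.12 -0.    1.1   1.37]
 shift(if no turn) [-3.63 -0.9   1.3 ]  turn [-0.    -0.013  0.549]
 shift after turn [-3.55  1.13  1.35] per row [-0.71  0.23  0.27]
[-0.02743832  0.36021388  0.13315569]
```

View pics/k8.png

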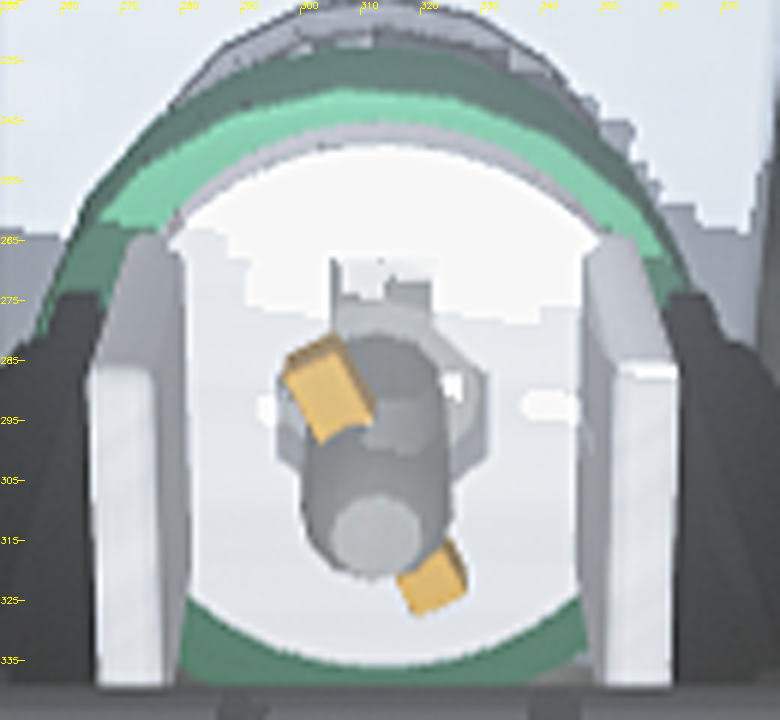

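>>> {"name": "move_arm", "arguments": {"targets": [[[-2.5, -0.4, 1], [0, -0.013, 0]], [[-1.5, 0, 1], [0, 0, 0]]]}}

```text
time_s: 24.03
eef_pos: [496.8, 19.3, 75.0]
tcp_rot: [3.132, 0.196, 0.014]
ft_force: [-0.4, 1.0, 4.7]
width: 41.9
```

```bash
python3 - <<'E'
from h import *
plan(493,19.7,72.5,-1.99,5); print(robot.read_state()["ft_torque"])
E
```

```text
t 24.03 pos [496.8  19.3  75. ] yawy -1.446 F [-0.4  1.   4.7] w 41.9 q [-0.07 -0.09  2.12 -0.    1.11  1.38]
 shift(if no turn) [-3.7  -0.92  2.43]  turn [ 0.001 -0.01   0.544]
 shift after turn [-3.61  1.13  2.47] per row [-0.72  0.23  0.49]
[0.29483587 0.17467116 0.01814982]
```

>>> {"name": "move_arm", "arguments": {"targets": [[[-2, 0, 2.5], [0, 0, 0]], [[-1, 0, 2], [0, 0, 0]]]}}

```text
time_s: 24.2
eef_pos: [496.7, 19.2, 73.1]
tcp_rot: [3.132, 0.196, 0.026]
ft_force: [-2.6, 1.5, 7.0]
width: 41.9
```

```bash
python3 - <<'E'
from h import *
plan(493,19.7,72.5,-1.99,5); print(robot.read_state()["ft_torque"])
d=cam("wrist"); crop(d,250,225,130,120,6,"k9.png"); np.savez("k9.npz",rvec=d["rvec"],tvec=d["t"])
c=cloud(d)
for u,v in [(290,315),(330,315),(290,320),(335,325),(300,330)]: print(c[v,u].round(1))
E
```

```text
t 24.2 pos [496.7  19.2  73.1] yawy -1.446 F [-2.6  1.5  7. ] w 41.9 q [-0.07 -0.09  2.12 -0.    1.1   1.38]
 shift(if no turn) [-3.62 -0.95  0.54]  turn [-0.001 -0.017  0.544]
 shift after turn [-3.58  1.06  0.6 ] per row [-0.72  0.21  0.12]
[ 0.35568334  0.39085453 -0.00335117]
[482.7  29.4  68.5]
[485.2   9.5  68.6]
[479.4  29.1  67.4]
[479.9   6.2  68.3]
[474.7  23.5  67.8]
```

View pics/k9.png

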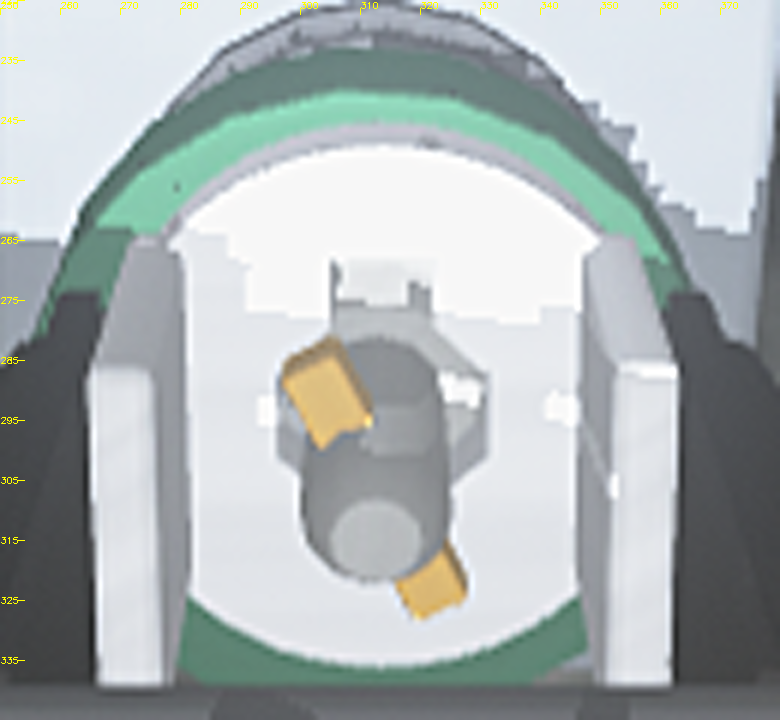

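>>> {"name": "move_arm", "arguments": {"targets": [[[-4, 0, 0.8], [0, 0, 0]]]}}

```text
time_s: 24.33
eef_pos: [495.4, 18.9, 73.9]
tcp_rot: [3.133, 0.196, 0.036]
ft_force: [4.4, 1.8, 6.0]
width: 41.9
```

```bash
python3 - <<'E'
from h import *
plan(493,19.7,72.5,-1.99,5); print(robot.read_state()["ft_torque"],robot.read_state()["dq"].round(3))
E
```

```text
t 24.33 pos [495.4  18.9  73.9] yawy -1.446 F [4.4 1.8 6. ] w 41.9 q [-0.07 -0.1   2.13  0.    1.09  1.38]
 shift(if no turn) [-2.29 -1.05  1.32]  turn [-0.002 -0.023  0.544]
 shift after turn [-2.48  0.28  1.38] per row [-0.5   0.06  0.28]
[ 0.41933099 -0.86406362  0.0442244 ] [-0.019 -0.117  0.088  0.01  -0.05  -0.027]
```

>>> {"name": "move_arm", "arguments": {"targets": [[[-3, 0, 1.2], [0, 0, 0]]]}}

```text
time_s: 24.42
eef_pos: [495.1, 18.8, 74.5]
tcp_rot: [3.133, 0.195, 0.047]
ft_force: [3.5, 2.4, 5.2]
width: 41.8
```

```bash
python3 - <<'E'
from h import *
plan(493,19.7,72.5,-1.99,5); print(robot.read_state()["ft_torque"],robot.read_state()["dq"].round(3))
d=cam("wrist"); crop(d,250,225,130,120,6,"l1.png"); np.savez("l1.npz",rvec=d["rvec"],tvec=d["t"])
plan(493,19.7,72.5,-1.99,5)
E
```

```text
t 24.42 pos [495.1  18.8  74.5] yawy -1.446 F [3.5 2.4 5.2] w 41.8 q [-0.07 -0.11  2.13  0.    1.09  1.37]
 shift(if no turn) [-2.02 -1.12  1.95]  turn [-0.004 -0.03   0.544]
 shift after turn [-2.26  0.07  2.02] per row [-0.45  0.01  0.4 ]
[ 0.34728366 -0.45513288 -0.01587927] [-0.012 -0.071  0.053  0.018 -0.061 -0.015]
t 24.47 pos [495.   18.8  74.6] yawy -1.446 F [4.  1.5 5.7] w 42.0 q [-0.07 -0.11  2.13  0.    1.09  1.37]
 shift(if no turn) [-1.91 -1.11  2.  ]  turn [-0.004 -0.031  0.544]
 shift after turn [-2.15  0.01  2.06] per row [-0.43  0.    0.41]
```

View pics/l1.png

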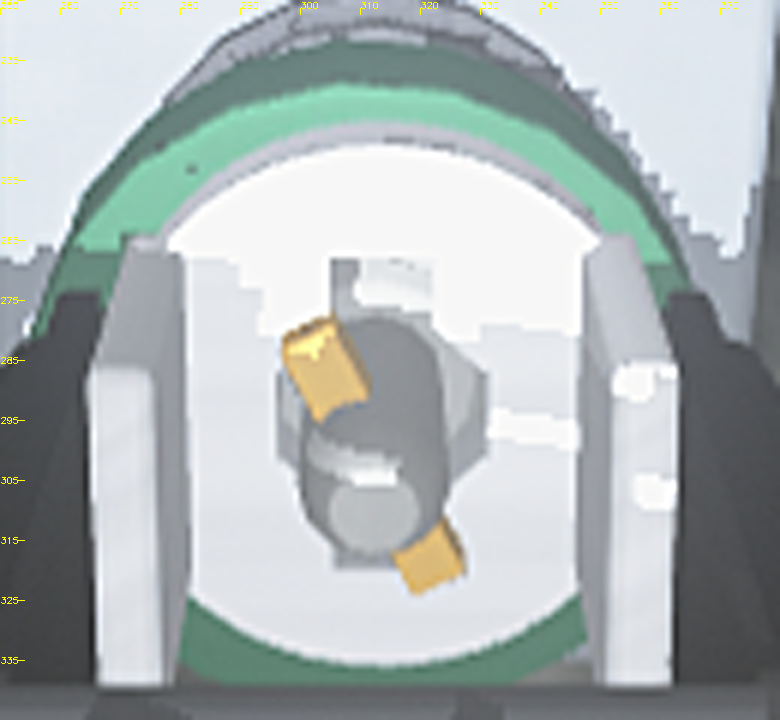

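>>> {"name": "move_arm", "arguments": {"targets": [[[-1, 0, 2.5], [0, -0.035, 0]], [[-0.5, 0, 2], [0, -0.015, 0]]]}}

```text
time_s: 24.63
eef_pos: [496.8, 19.0, 73.4]
tcp_rot: [3.13, 0.194, -0.017]
ft_force: [-2.4, 1.1, 8.0]
width: 41.9
```

```bash
python3 - <<'E'
from h import *
plan(493,19.7,72.5,-1.99,5); print(robot.read_state()["ft_torque"],robot.read_state()["dq"].round(3))
E
```

```text
t 24.63 pos [496.8  19.   73.4] yawy -1.447 F [-2.4  1.1  8. ] w 41.9 q [-0.07 -0.08  2.1  -0.01  1.12  1.38]
 shift(if no turn) [-3.67 -1.16  0.99]  turn [0.007 0.01  0.543]
 shift after turn [-3.75  0.91  0.95] per row [-0.75  0.18  0.19]
[0.27072837 0.54158067 0.05301321] [ 0.018  0.11  -0.086 -0.028  0.102  0.03 ]
```

```bash
python3 - <<'E'
from k import *
go("k9.npz",(376,538),ztcp=73.1,dz=-4.7)
go("l1.npz",(374,515),ztcp=74.5,dz=-4.7)
d=cam("wrist"); crop(d,250,225,130,120,6,"l2.png"); np.savez("l2.npz",rvec=d["rvec"],tvec=d["t"])
plan(493,19.7,72.5,-1.99,5)
E
```

```text
slot [495.4  19.2  68.4] tip [492.3  19.4  84.5] needed tool shift [-3.09 -0.58  0.03]
slot [493.9  18.8  69.8] tip [491.8  19.3  84.5] needed tool shift [-2.06 -0.74  0.02]
t 24.78 pos [496.6  19.   73.1] yawy -1.447 F [-1.4  0.8  6.5] w 41.9 q [-0.07 -0.08  2.1  -0.01  1.12  1.38]
 shift(if no turn) [-3.5  -1.16  0.6 ]  turn [0.007 0.01  0.543]
 shift after turn [-3.6   0.83  0.57] per row [-0.72  0.17  0.11]
```

View pics/l2.png

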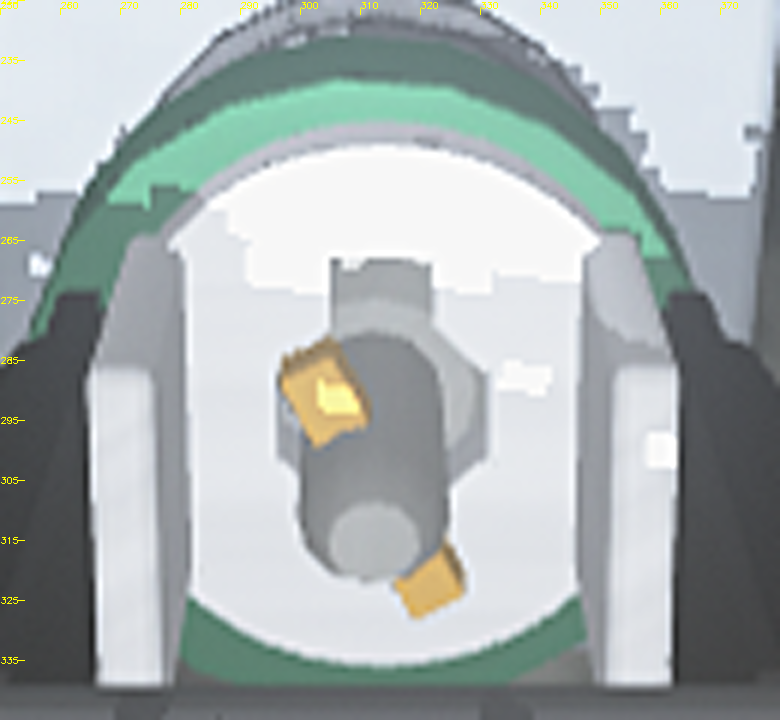

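>>> {"name": "move_arm", "arguments": {"targets": [[[-3, -0.3, 1.2], [0, 0, 0.08]], [[-2.5, -0.2, 1.2], [0, 0, 0.08]]]}}

```text
time_s: 24.95
eef_pos: [494.9, 19.1, 73.7]
tcp_rot: [3.135, -0.064, -0.002]
ft_force: [0.6, -0.6, 5.5]
width: 41.7
```

```bash
python3 - <<'E'
from h import *
plan(493,19.7,72.5,-1.99,5); print(robot.read_state()["ft_torque"],robot.read_state()["dq"].round(3))
E
```

```text
t 24.95 pos [494.9  19.1  73.7] yawy -1.611 F [ 0.6 -0.6  5.5] w 41.7 q [-0.07 -0.09  2.11 -0.01  1.12  1.55]
 shift(if no turn) [-1.97 -0.51  1.16]  turn [0.006 0.    0.379]
 shift after turn [-2.02  0.26  1.16] per row [-0.4   0.05  0.23]
[ 0.07137184 -0.21390693  0.08179131] [-0.    -0.057  0.047 -0.001 -0.043  0.966]
```

>>> {"name": "move_arm", "arguments": {"targets": [[[-2, -0.2, 1.6], [0.003, -0.005, 0.1]], [[-1.5, -0.2, 1.4], [0, 0, 0.1]]]}}

```text
time_s: 25.12
eef_pos: [494.7, 19.3, 73.6]
tcp_rot: [3.114, -0.39, 0.004]
ft_force: [-0.2, -0.0, 6.0]
width: 41.5
```

```bash
python3 - <<'E'
from h import *
plan(493,19.7,72.5,-1.99,5); print(robot.read_state()["ft_torque"])
E
```

```text
t 25.12 pos [494.7  19.3  73.6] yawy -1.82 F [-0.2 -0.   6. ] w 41.5 q [-0.07 -0.09  2.12 -0.    1.11  1.75]
 shift(if no turn) [-1.76  0.07  1.12]  turn [ 0.002 -0.003  0.17 ]
 shift after turn [-1.72  0.37  1.12] per row [-0.34  0.07  0.22]
[-0.07256575  0.05105371  0.05969726]
```

Turned 0.83 rad so far. I'll finish past 1 rad.

>>> {"name": "move_arm", "arguments": {"targets": [[[-2, 0.2, 1.5], [0, -0.003, 0.1]], [[-1.5, 0.2, 1.4], [0, 0, 0.1]], [[-1, 0, 1], [0, 0, 0.02]]]}}

```text
time_s: 25.37
eef_pos: [494.5, 19.5, 73.7]
tcp_rot: [3.049, -0.749, 0.017]
ft_force: [-1.6, -0.8, 7.1]
width: 41.9
```

```bash
python3 - <<'E'
from h import *
plan(493,19.7,72.5,-1.99,5); print(robot.read_state()["ft_torque"])
d=cam("wrist"); crop(d,250,225,130,120,6,"m1.png"); np.savez("m1.npz",rvec=d["rvec"],tvec=d["t"])
E
```

```text
t 25.37 pos [494.5  19.5  73.7] yawy -2.053 F [-1.6 -0.8  7.1] w 41.9 q [-0.07 -0.1   2.12 -0.    1.11  1.99]
 shift(if no turn) [-1.44  0.49  1.17]  turn [-0.    -0.011 -0.063]
 shift after turn [-1.45  0.4   1.19] per row [-0.29  0.08  0.24]
[-0.12229125  0.40019098  0.08902426]
```

View pics/m1.png

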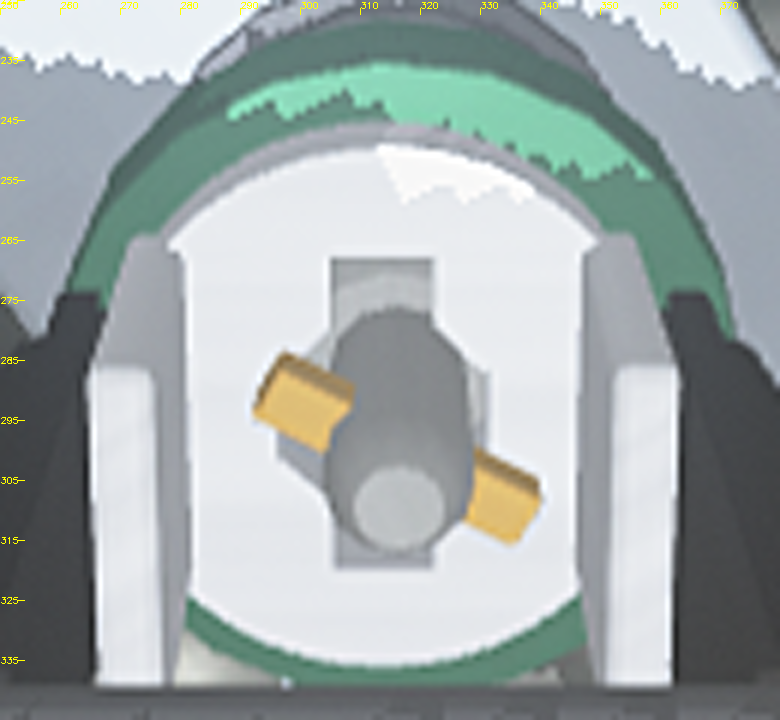

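```bash
python3 - <<'E'
from k import *
go("m1.npz",(399,507),ztcp=73.7,dz=-4.7)
plan(493,19.7,72.5,-2.05,5)
E
```

```text
slot [493.3  20.2  69. ] tip [492.1  19.4  84.5] needed tool shift [-0.73  1.23 -0.01]
t 25.47 pos [494.5  19.5  73.7] yawy -2.049 F [-0.5 -1.1  6.6] w 42.0 q [-0.07 -0.1   2.12 -0.    1.11  1.98]
 shift(if no turn) [-1.43  0.5   1.19]  turn [-0.    -0.011  0.001]
 shift after turn [-1.42  0.5   1.2 ] per row [-0.28  0.1   0.24]
```

>>> {"name": "move_arm", "arguments": {"targets": [[[-1, 1.5, 1], [0, -0.01, 0]], [[0, 0.5, -0.5], [0, 0, 0]], [[0, 0, -0.8], [0, 0, 0]]]}}

```text
time_s: 25.72
eef_pos: [494.8, 19.1, 76.2]
tcp_rot: [-3.048, 0.744, -0.009]
ft_force: [-1.0, 0.7, -2.3]
width: 42.0
```

```bash
python3 - <<'E'
from h import *
plan(493,19.7,75.5,-2.05,5); print(robot.read_state()["ft_torque"])
E
```

```text
t 25.72 pos [494.8  19.1  76.2] yawy -2.049 F [-1.   0.7 -2.3] w 42.0 q [-0.07 -0.1   2.12  0.    1.11  1.98]
 shift(if no turn) [-1.89  0.25  0.72]  turn [-0.005 -0.005  0.001]
 shift after turn [-1.88  0.25  0.73] per row [-0.38  0.05  0.15]
[ 0.10143674  0.33353587 -0.02852341]
```

>>> {"name": "move_arm", "arguments": {"targets": [[[0, 0, 0], [0, 0, 0]], [[0, 0, 0], [0, 0, 0]], [[0, 0, 0], [0, 0, 0]], [[0, 0, 0], [0, 0, 0]], [[0, 0, 0], [0, 0, 0]], [[0, 0, -5], [0, 0, 0]], [[0, 0, -20], [0, 0, 0]], [[0, 0, -30], [0, 0, 0]], [[0, 0, 0], [0, 0, 0]]], "hand": 75}}

```text
time_s: 26.47
eef_pos: [491.1, 18.5, 128.4]
tcp_rot: [-3.052, 0.744, 0.002]
ft_force: [0.6, 0.4, 1.4]
width: 74.9
```

```bash
python3 - <<'E'
from h import *
plan(493,19.7,75.5,-2.05,5)
d=cam("wrist"); crop(d,245,185,135,130,6,"n1.png"); np.savez("n1.npz",rvec=d["rvec"],tvec=d["t"])
e=cam("scene"); p=proj(e,[[492,19,60]])[0]; crop(e,int(p[0])-40,int(p[1])-45,80,70,8,"n2.png")
c=cloud(d); q=c.reshape(-1,3); m=np.hypot(q[:,0]-492,q[:,1]-19.3)
for lo,hi in [(14,20),(24,29)]:
    s=q[(m>lo)&(m<hi)]; print(lo,np.histogram(s[:,2],bins=np.arange(45,100,1.0)))
E
```

```text
t 26.47 pos [491.1  18.5 128.4] yawy -2.049 F [0.6 0.4 1.4] w 74.9 q [-0.07 -0.16  2.08  0.    1.22  1.98]
 shift(if no turn) [ 1.23 -1.89 52.88]  turn [-0.     0.002  0.001]
 shift after turn [ 1.15 -1.91 52.88] per row [ 0.23 -0.38 10.58]
14 (array([  0,   0,   0,   0,   0,   0,   0,   0,   0,   1,   2,   1,   3,
         8,   9,   1,   0,   0,   1,   1,   1,   1,   2,   1,   6, 223,
       681, 284,  22,  14,  10,  13,   8,   3,   2,   5,   6,  10,  14,
        18,   9,  11,   7,   5,   7,   9,  12,  10,  14,  17,  18, 129,
       219,  52]), array([45., 46., 47., 48., 49., 50., 51., 52., 53., 54., 55., 56., 57.,
       58., 59., 60., 61., 62., 63., 64., 65., 66., 67., 68., 69., 70.,
       71., 72., 73., 74., 75., 76., 77., 78., 79., 80., 81., 82., 83.,
       84., 85., 86., 87., 88., 89., 90., 91., 92., 93., 94., 95., 96.,
       97., 98., 99.]))
24 (array([  0,   0,   0,   1,   7,   4,   7,   6,   5,  10,  12,   7,   9,
         7,   8,   7,  37, 336, 771, 290,  33,   4,  14,   6,  12,  15,
        22,   8,   3,   3,   3,   7,   3,   5,   2,   6,   3,   3,   4,
         3,   5,   7,   4,   3,   5,   5,   3,   3,   8,   3,  10,  23,
        26,   5]), array([45., 46., 47., 48., 49., 50., 51., 52., 53., 54., 55., 56., 57.,
       58., 59., 60., 61., 62., 63., 64., 65., 66., 67., 68., 69., 70.,
       71., 72., 73., 74., 75., 76., 77., 78., 79., 80., 81., 82., 83.,
       84., 85., 86., 87., 88., 89., 90., 91., 92., 93., 94., 95., 96.,
       97., 98., 99.]))
```

View pics/n1.png

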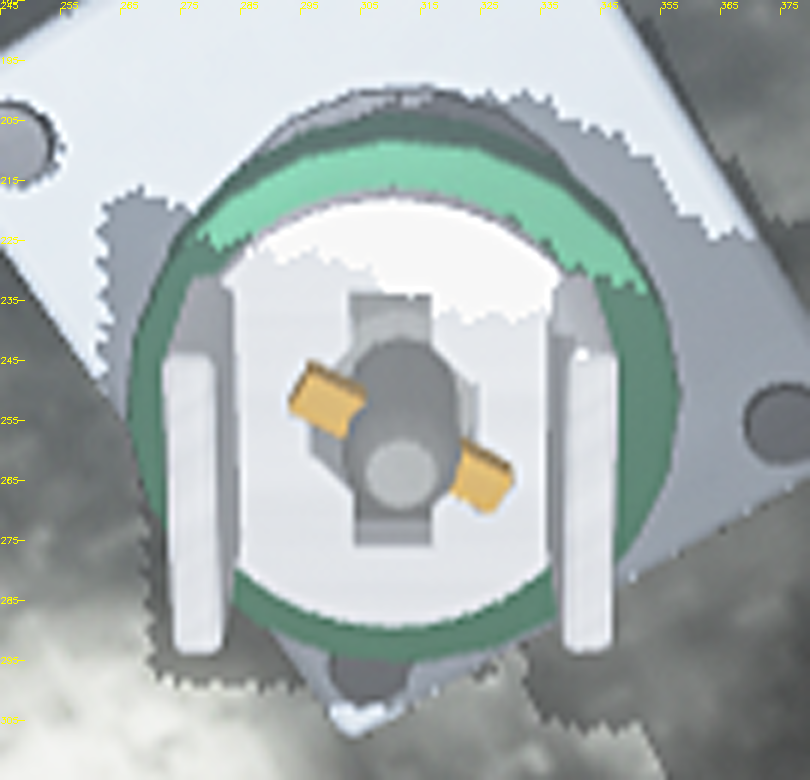

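View pics/n2.png

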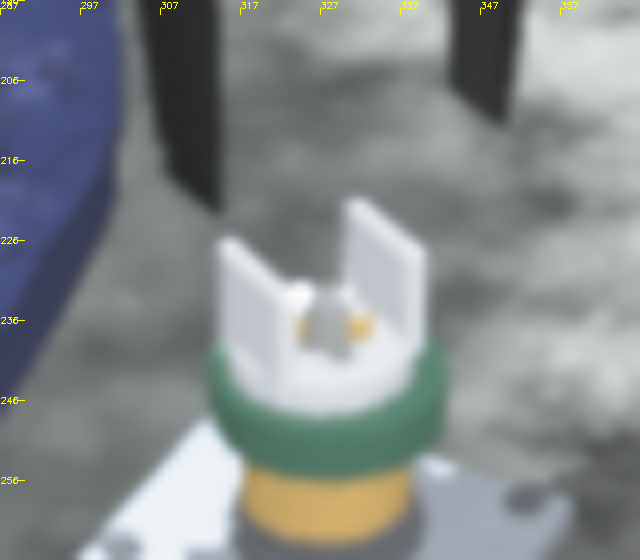

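```bash
python3 - <<'E'
from k import *
d=cam("wrist"); 
f=lambda x,y:(245+x/6-.4,185+y/6-.4)
n=np.load("n1.npz"); d["rvec"]=n["rvec"]; d["t"]=n["tvec"]; d["R"]=cv2.Rodrigues(d["rvec"])[0]
cap=(at_z(d,*f(390,294),71)+at_z(d,*f(392,546),71))/2
print("cap",cap,"tip",at_z(d,*f(401,473),84.5))
a=(at_z(d,*f(300,385),76)+at_z(d,*f(503,495),76))/2; print("pin",a)
print("wheel",fitc(d,[(*f(130,400),30,63),(*f(680,400),30,63),(*f(398,138),30,63),(*f(400,662),30,63)],0,(492,19)))
t=cam("top"); 
for n,P in [("tape",[361.2,141.3,24]),("jar",[638.3,295.2,70])]: print(n,proj(t,[P]))
cv2.imwrite("pics/n3.png",t["color"][:,:,::-1])
E
```

```text
cap [493.324798    20.09216286  71.        ] tip [492.12072506  19.45347179  84.5       ]
pin [492.50996189  19.17334487  76.        ]
wheel (array([491.63,  19.37]), array([-0.5, -0.5, -0.4, -0.5]))
tape [[254.01390113 304.01303499]]
jar [[196.01652943 188.01636328]]
```

View pics/n3.png

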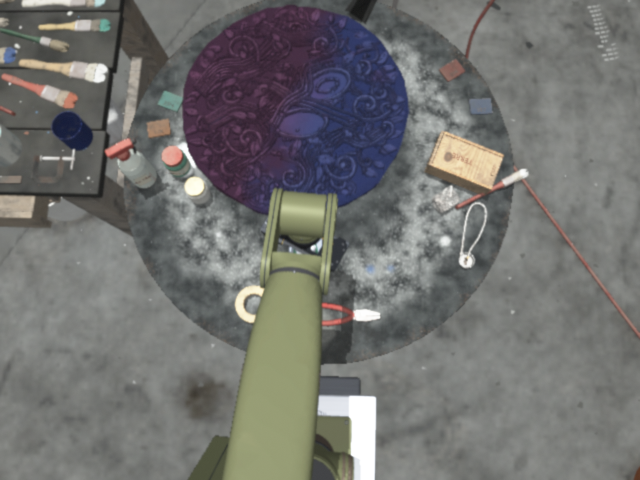

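All parts are within 1.5 mm of the axis, the tape and jar are where they started, and the gripper is clear. I'm handing in now.

```bash
python3 -c "
from station import robot
print(robot.hand_in())"
```

```text
the job is handed in; nothing more can be done
None
```

The arbor is assembled and handed in at about 26.6 s of the 72 s limit. The spacer went on first, then the wheel, then the cap. I pressed the cap down with its slot over the pin, turned it about 1.06 rad under the pin and released it.

**Last checks:**
- **Heights:** the plate top read about 71.5 mm, so the cap's underside is at about 63.5 mm (63 is locked). The wheel top also read about 63.5 mm.
- **Centring:** the cap is about 1.4 mm and the wheel about 0.5 mm off the axis, and the pin visibly crosses the plate clear of the slot. The spacer was seen on the seat, but I did not measure it again at the end.
- **Force:** the highest wrist force I read was about 9 N.
- **Other things on the turntable:** in the last top view the jar is where it started, and so is the part of the tape the arm did not hide. The gripper was clear above the stack.

**What went wrong:** during the turn the cap drifted about 3 mm in +x and probably rubbed the spindle with a few newtons. My first attempts to push it back did little and briefly tilted the tool by up to 0.03 rad. Moving it back while turning brought it to within about 1.5 mm.

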